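# Snap the desoldering pump and flux pen back into the tool rack

### The arm

A 6-joint arm with a two-finger parallel gripper is mounted at the origin on the work surface. World frame = base frame: x ahead of the robot, y to its left, z up, the work surface at z = 0. Lengths are in mm, angles in rad, forces in N, time in s.
With the tool pointing down it reaches from about 375 to 900 mm from the base axis. Payload 3.1 kg.
Tool frame: the origin (TCP) lies midway between the tips of the shut fingers; the grasp point (between the pads) lies 19 mm behind it (grasp_offset is the distance from the TCP to the grasp point, in mm); y points along the fingers, z is the direction in which the jaws open and shut, and the axes are right-handed (so a half turn about y gives the same grasp; the last joint's range is limited). The gripper opens to 85 mm and grips with 20 to 120 N. Pads are 22 mm wide; open, the fingers measure 114 mm over their backs; the gripper's body (76 mm by 85 mm) begins 54 mm behind the grasp point. The pads swing forward as they close: fully open they stand 13 mm farther back than shut.
Start: joints at [1, 0.527, 1.433, -0, 1.181, -0.178], TCP at [239.194, 577.393, 231.31] pointing down, gripper open.
Joint ranges: [-3.08, 3.08], [-0.75, 2.2], [0.22, 2.44], [-1.43, 4.57], [0, 2.65], [-2.85, 2.85]. Speed limits (rad/s): [2.79, 2.79, 3.14, 3.14, 3.14, 3.14].

### API

Orientations are given as a unit quaternion [w, x, y, z].
In Python, from station import get_obs, read_camera, hand_in, grasp_offset gives the robot as it stands.
- The arm moves only by the shell command python3 -m crank 'ROWS' [FORCE]. ROWS is JSON, a list of rows, each an object with "jaw": the gripper's target within -1 to 1 (fully open at 1, half-way at 0, shut at -1); "delta_pos": the shift along the world's x, y, z in mm, a list of three; "twist": the turn, a rotation vector about the world's x, y, z in rad, a list of three. A call has 1 to 10 rows; each row is the pose to reach, as a shift and turn from the pose commanded when the call began; what a row does not reach only later rows make up. A row lasts 1/12 s, in which the tool goes at most 41.7 mm and 7.16 degrees, less where a joint would pass 70% of its speed; a pose out of reach is approached as far as the arm can. A call with a gripper value outside its range is refused whole. The fingers move at their own pace and stop on an object; FORCE is the grip in N (left out, the last holds). Time passes only in rows, so rows that repeat a pose let the fingers close. It gives the time, the measured TCP pose, the force and the opening at its end, in the units of the state.
- get_obs(): the state, without advancing time (a new reading comes with each control period).
- read_camera(name): name is "scene" or "top"; returns a dict with "pixels" (420x560x3 uint8, red, green, blue), "z_map" (420x560 float32, mm along the optical axis (not along the pixel's ray), 0 where there is no reading), "intrinsics" (3x3 intrinsics, pixels), "R" (3x3) and "t" (3): a world point X has camera coordinates R X + t. Camera axes: x right, y down, z forward; pixel columns grow to the right and rows downward; lengths in mm; the calibration is good to about 2 mm. A picture is of the moment at which its call begins.
- hand_in(): hands the job in, once; it reports no verdict.
The state is a dict: "time": time; "q": joint angles; "joint_velocities": joint speeds; "tau": joint torques, N m; "tool_pos": TCP position; "eef_rot": TCP orientation; "force": force on the tool from outside, world axes, zero at the start; "moment": the same for the moment, N m; "width": opening from 0.0 (shut) to 1.0 (fully open).
Only numpy, scipy, OpenCV 4.12 (cv2) and the standard library are available. Lean on these libraries where they do the work, as an engineer would, in place of code of your own. Each camera call takes 0.05 s, during which the arm holds its last target.

### The job

Put the two loose tools back in the sloping rack: press the thick desoldering pump into the wide pair of spring clips and the slim flux pen into the narrow pair, in either order, each with its pointed tip at the low end and snapped fully home in both of its clips. Let go of them and leave the other things on the bench where they are.

Things in the scene. Friction and masses are not known exactly. Their poses are not given: they have to be found in the camera images.
- pump_mid (a point): Desoldering pump, lying loose: round aluminium barrel, 28 mm diameter, x = -58 to 58 mm; square black collars 28 mm across to x = -74 and 72; pointed white nozzle to x = -95; rod and button to x = 96 mm. 70 g. Point: on the axis at the barrel's middle (grasp across it here), 14 mm above its underside. x along the pump, away from the nozzle; z up as it lies.
- pump_tip (a point): Tip of the pump's white nozzle, on the axis, 95 mm from the pump's middle.
- pen_mid (a point): Flux pen, lying loose: round white barrel, 16 mm diameter, x = -58 to 58 mm; square grey collars 16 mm across to x = -66 and 70; pointed grey tip to x = -80 mm. 35 g. Point: on the axis at the barrel's middle (grasp across it here), 8 mm above its underside. x along the pen, away from the tip; z up as it lies.
- pen_tip (a point): Pointed tip of the flux pen, on the axis, 80 mm from the pen's middle.
- wide_seat (a point): Wide pair of clips, for the pump. Point midway between the 2 clips (at x = -40, +40 mm, each 18 mm wide) on the seated tool's axis, 120 mm above bench. x: along the tool, up the 35 deg slope, away from robot; y: level; z: out of the mouths, 35 deg off vertical. Press along -z, about 10 N at the middle. Seat at z = -14, sprung lips at z = 9, mouth 22, flares to z = 17, 44 mm across. Open below between clips.
- narrow_seat (a point): Narrow pair of clips, for the pen. Point midway between the 2 clips (at x = -40, +40 mm, each 18 mm wide) on the seated tool's axis, 120 mm above bench. x: along the tool, up the 35 deg slope, away from robot; y: level; z: out of the mouths, 35 deg off vertical. Press along -z, about 10 N at the middle. Seat at z = -8, sprung lips at z = 6, mouth 11, flares to z = 14, 33 mm across. Open below between clips.
- rack: Tool rack, fixed: two aluminium rails 340 mm long along y, 80 mm apart on a 35 deg slope rising away from the robot, on steel legs; 160 mm deep, 150 high. Origin on the bench under its centre. Three places at y = -100, 0, 100 mm in any order: wide clips, narrow clips, one taken by a fixed black screwdriver 20 mm thick. Rail tops 24 mm below the tools' axes.
- spool_mid (a point): Blue solder spool, 54 mm diameter, 40 mm high, standing; its centre. Not to be moved.
- can_mid (a point): White can, 52 mm diameter, 135 mm high; its centre. Not to be moved.
- jar_mid (a point): Amber jar, 60 mm diameter, 60 mm high; its centre. Not to be moved.
- driver_grip (a point): Loose screwdriver, about 160 mm long, lying on the bench; its handle. Not to be moved.
- block_mid (a point): Black tip-cleaner block 70 x 45 x 30 mm with a brass top; its centre. Not to be moved.
There are look-alikes about, which are no part of the job. Several things look just like the part that bears pump_mid: the one meant starts farthest to the robot's right.

How it is judged (in metres and radians):
On the way:
1. one of the tools is snapped home in its own clips (((x of pump_mid in the frame of wide_seat between -0.014 and 0.014 m and y of pump_mid in the frame of wide_seat between -0.003 and 0.003 m and z of pump_mid in the frame of wide_seat between -0.0025 and 0.0025 m and angle between the x axis of pump_mid and the x axis of wide_seat, either way round below 0.06 rad and x of pump_tip in the frame of wide_seat below 0 m) or (x of pen_mid in the frame of narrow_seat between -0.014 and 0.014 m and y of pen_mid in the frame of narrow_seat between -0.003 and 0.003 m and z of pen_mid in the frame of narrow_seat between -0.0025 and 0.0025 m and angle between the x axis of pen_mid and the x axis of narrow_seat, either way round below 0.06 rad and x of pen_tip in the frame of narrow_seat below 0 m))), for 0.2 s.
At the end, for the whole second after the job is handed in: The pump in the wide clips and the pen in the narrow clips: each one's middle within 14 mm along, 3 mm across and 2.5 mm in height of its seat point, its axis within 0.06 rad of the seat's x axis, its tip at the low end, and let go (x of pump_mid in the frame of wide_seat between -0.014 and 0.014 m and y of pump_mid in the frame of wide_seat between -0.003 and 0.003 m and z of pump_mid in the frame of wide_seat between -0.0025 and 0.0025 m and angle between the x axis of pump_mid and the x axis of wide_seat, either way round below 0.06 rad and x of pump_tip in the frame of wide_seat below 0 m and x of pen_mid in the frame of narrow_seat between -0.014 and 0.014 m and y of pen_mid in the frame of narrow_seat between -0.003 and 0.003 m and z of pen_mid in the frame of narrow_seat between -0.0025 and 0.0025 m and angle between the x axis of pen_mid and the x axis of narrow_seat, either way round below 0.06 rad and x of pen_tip in the frame of narrow_seat below 0 m); the robot touches nothing.
It fails at once if the spool is shifted more than 30 mm or knocked over (distance of spool_mid from where it was at the start of the episode above 0.03 m or angle between spool_mid's own z axis and vertical above 0.5 rad).
It fails at once if the can is shifted more than 30 mm or knocked over (distance of can_mid from where it was at the start of the episode above 0.03 m or angle between can_mid's own z axis and vertical above 0.5 rad).
It fails at once if the jar is shifted more than 30 mm or knocked over (distance of jar_mid from where it was at the start of the episode above 0.03 m or angle between jar_mid's own z axis and vertical above 0.5 rad).
It fails at once if the screwdriver is shifted more than 30 mm or knocked over (distance of driver_grip from where it was at the start of the episode above 0.03 m).
It fails at once if the black block is shifted more than 30 mm or knocked over (distance of block_mid from where it was at the start of the episode above 0.03 m or angle between block_mid's own z axis and vertical above 0.5 rad).
It also fails if it takes over 61 s, if anything falls off the work surface, if the arm or the gripper's body presses on something with over 40 N, if the wrist force passes 120 N, or if a joint passes its speed limit or range.

## Working session

There is one attempt and no reset: what is moved stays moved. The work goes in short steps, Python scripts to look and compute and a shell command to move; the robot and the scene stay as the last step left them, time stands still between calls to the robot, and variables do not carry over. Pictures are saved under pics/ and viewed, and the job is handed in when it is done.

```bash
ls; mkdir -p pics
python3 - <<'E'
from station import *
import cv2,numpy as np
o=get_obs();print(o,grasp_offset)
for n in("scene","top"):
    c=read_camera(n);cv2.imwrite(f"pics/{n}0.png",cv2.resize(c["pixels"][:,:,::-1],(800,600),interpolation=cv2.INTER_CUBIC));np.savez(f"{n}0.npz",**c)
    print(c["intrinsics"],c["R"],c["t"])
E
```

```text
pics
{'time': 0.0, 'q': array([ 9.99512791e-01,  5.28516699e-01,  1.43389732e+00, -2.21420383e-06,
        1.18137921e+00, -1.78507311e-01]), 'joint_velocities': array([-0.00122667, -0.00024612, -0.00103531,  0.00068038, -0.00014698,
       -0.00080528]), 'tau': array([-1.03140967e-03, -4.42346156e+01, -1.78023791e+01, -2.57757329e-04,
        8.41792789e-03,  9.87333522e-06]), 'tool_pos': array([238.80932649, 576.80891102, 230.30414822]), 'eef_rot': array([-0.69278999,  0.69423849, -0.13826028,  0.13769185]), 'force': array([-0.0007981 ,  0.27583434, -0.51013775]), 'moment': array([-0.02888126,  0.02138789, -0.01117275]), 'width': 0.9997244978990806} 18.700000000000003
[[417.93643685   0.         276.73544924]
 [  0.         417.93643685 201.17477425]
 [  0.           0.           1.        ]] [[-0.19735567  0.9802777  -0.01031326]
 [ 0.76969797  0.14842795 -0.62091398]
 [-0.60713736 -0.13047899 -0.78381086]] [ 149.70555732 -310.48794368 1575.57784547]
[[414.17601839   0.         280.80963728]
 [  0.         414.17601839 208.61194972]
 [  0.           0.           1.        ]] [[-0.01732603 -0.99966707 -0.01911931]
 [-0.98151796  0.02065018 -0.19025265]
 [ 0.19058413  0.01546963 -0.98154897]] [-28.81176026 514.58065309 970.79688231]
```

View pics/scene0.png

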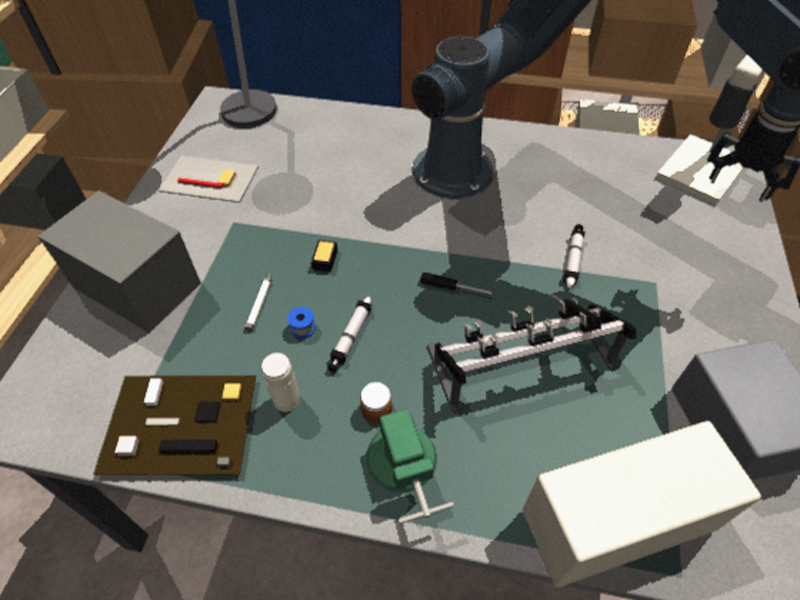

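View pics/top0.png

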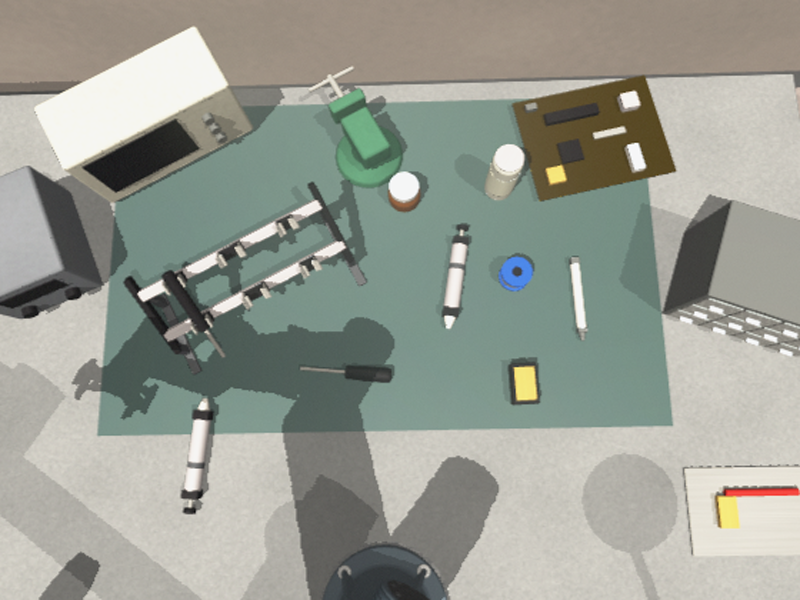

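The top view shows two pump look-alikes, at (455,277) and (197,455) in the 800x600 picture. Image right is the robot's right (-y), so the one at (455,277) is meant. The pen is at (578,297) and the rack is at (245,265), with its left place taken. I'll confirm these in enlarged crops.

```bash
cat > h.py <<'E'
import numpy as np,cv2
from station import *
def ray(c,u,v):
    K,R,t=c["intrinsics"],c["R"],c["t"]
    d=R.T@np.linalg.solve(K,[u,v,1.]); return -R.T@t,d
def onz(c,u,v,z):
    o,d=ray(c,u,v); return o+d*(z-o[2])/d[2]
def proj(c,X):
    p=c["R"]@np.asarray(X,float)+c["t"]; p=c["intrinsics"]@p; return p[:2]/p[2]
def dep(c,u,v):
    z=c["z_map"][int(round(v)),int(round(u))]; o,d=ray(c,u,v); return o+d*z
def crop(c,x0,y0,w,h,s,name):
    im=cv2.resize(c["pixels"][y0:y0+h,x0:x0+w,::-1],None,fx=s,fy=s,interpolation=cv2.INTER_CUBIC)
    g=20
    for x in range((x0//g+1)*g,x0+w,g): cv2.putText(im,str(x),((x-x0)*s,10),0,.35,(0,0,255),1);cv2.line(im,((x-x0)*s,12),((x-x0)*s,18),(0,0,255),1)
    for y in range((y0//g+1)*g,y0+h,g): cv2.putText(im,str(y),(0,(y-y0)*s+4),0,.35,(0,0,255),1);cv2.line(im,(24,(y-y0)*s),(30,(y-y0)*s),(0,0,255),1)
    cv2.imwrite("pics/"+name,im)
E
python3 - <<'E'
from h import *
T=np.load("top0.npz");S=np.load("scene0.npz")
crop(T,290,140,150,110,5,"t_tools.png")
crop(T,80,115,190,150,4,"t_rack.png")
crop(S,290,195,170,100,4,"s_rack.png")
E
```

```text
(no output)
```

View pics/t_tools.png

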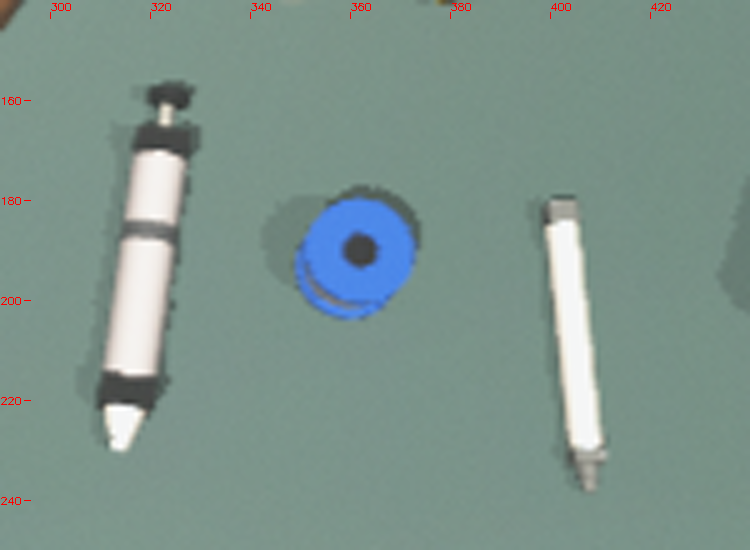

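View pics/t_rack.png

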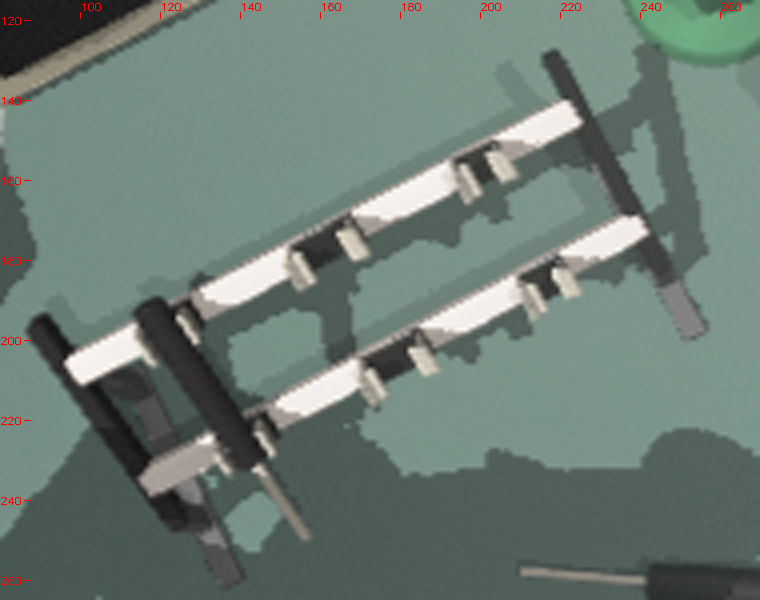

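View pics/s_rack.png

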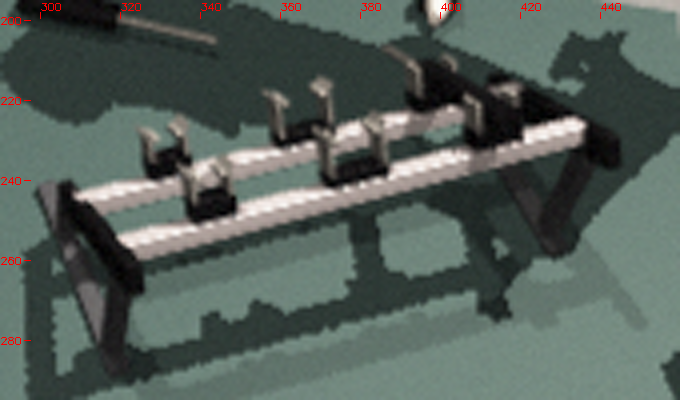

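```bash
cat > rackfit.py <<'E'
from h import *
from scipy.optimize import least_squares
T=np.load("top0.npz");S=np.load("scene0.npz")
def Rseat(yaw):
    c,s=np.cos(yaw),np.sin(yaw);a=np.radians(35)
    x=np.array([c*np.cos(a),s*np.cos(a),np.sin(a)]);y=np.array([-s,c,0]);return np.c_[x,y,np.cross(x,y)]
M=[];P=[]
for x,(ys,zs),y0 in[(40,(16.5,13),0),(-40,(16.5,13),0),(40,(11,10),-100),(-40,(11,10),-100)]:
    for s in(1,-1): M.append([x,y0+s*ys,zs])
M=np.array(M)
PT=np.array([(155.2,182.2),(168.2,175.2),(173.2,211.5),(186,203.5),(196.7,160.5),(205.5,156),(213.7,188.2),(221.7,185)])
c4=lambda a:np.array(a)/4+[290,195]
PS=c4([(375,122),(325,133),(320,87),(274,97),(222,160),(188,172),(180,125),(150,135)])
def W(p): return np.array([p[0],p[1],120])+M@Rseat(p[2]).T
def res(p,w=(1,1)):
    X=W(p);return np.r_[w[0]*(np.array([proj(T,x) for x in X])-PT).ravel(),w[1]*(np.array([proj(S,x) for x in X])-PS).ravel()]
if __name__=="__main__":
    for w in((1,0),(0,1),(1,.7)):
        r=least_squares(lambda p:res(p,w),[550,200,-.5]);print(w,r.x.round(3),np.degrees(r.x[2]).round(2))
        print(res(r.x).reshape(-1,2).round(1).tolist())
    p=r.x
    print(Rseat(p[2]).round(3))
    # depth check along rails
    for y in(-135,-60,-45,45,60):
        for x in(40,-40):
            X=np.array([p[0],p[1],120])+Rseat(p[2])@[x,y,-24]
            for C in(T,S):
                u=proj(C,X);Q=dep(C,*u);print(x,y,u.round(1),(Rseat(p[2]).T@(Q-[p[0],p[1],120])).round(1))
    o=lambda u,C:onz(C,*u,0)
    for nm,z,a,b,m in[("pump",14,(313.3,228.5),(323.8,159),None),("pen",8,(407.7,237),(402.2,181),None)]:
        A=onz(T,*a,z);B=onz(T,*b,z);d=B-A;print(nm,A.round(1),B.round(1),np.linalg.norm(d).round(1),np.degrees(np.arctan2(d[1],d[0])).round(1))
E
python3 rackfit.py
```

```text
(1, 0) [5.45368e+02 2.14739e+02 4.86000e-01] 27.83
[[-0.1, -0.0], [0.0, 0.1], [0.2, -0.5], [0.0, 0.8], [0.1, -0.6], [-0.1, -0.6], [-0.2, 1.0], [0.1, -0.2], [-1.4, -0.8], [-0.6, -0.5], [-1.0, -1.0], [-0.5, -0.7], [-0.9, 0.6], [-0.4, -0.3], [-1.5, -0.5], [-1.5, -1.0]]
(0, 1) [5.47034e+02 2.17537e+02 4.76000e-01] 27.25
[[-1.3, -0.8], [-1.1, -0.6], [-1.2, -1.1], [-1.3, 0.3], [-0.8, -1.0], [-1.0, -0.9], [-1.4, 0.7], [-1.0, -0.4], [-0.3, -0.0], [0.4, 0.2], [0.2, -0.4], [0.6, -0.2], [-0.1, 1.1], [0.3, 0.1], [-0.5, -0.1], [-0.6, -0.8]]
(1, 0.7) [5.45775e+02 2.15529e+02 4.83000e-01] 27.69
[[-0.5, -0.2], [-0.3, -0.1], [-0.2, -0.6], [-0.3, 0.7], [-0.2, -0.7], [-0.3, -0.7], [-0.5, 0.9], [-0.2, -0.3], [-1.1, -0.6], [-0.3, -0.3], [-0.7, -0.9], [-0.2, -0.6], [-0.6, 0.7], [-0.2, -0.2], [-1.2, -0.4], [-1.2, -1.0]]
[[ 0.725 -0.465 -0.508]
 [ 0.381  0.885 -0.267]
 [ 0.574  0.     0.819]]
40 -135 [212.9 147.4] [  39.3 -135.   -27.1]
40 -135 [329.7 252.2] [  40.1 -135.   -24. ]
-40 -135 [228.4 176.1] [ -40.4 -135.   -25.3]
-40 -135 [319.7 241.3] [ -40.1 -135.   -24. ]
40 -60 [184.4 162.2] [ 39.9 -60.  -24.4]
40 -60 [356.9 245. ] [ 38.5 -59.4 -24.8]
-40 -60 [200.9 190.6] [-39.5 -60.1 -22.3]
-40 -60 [345.2 234.7] [ 35.3 -86.1  10.3]
40 -45 [178.6 165.2] [ 40.3 -45.1 -22.7]
40 -45 [362.3 243.6] [ 42.4 -46.  -22.8]
-40 -45 [195.4 193.6] [-39.8 -45.  -23.5]
-40 -45 [350.3 233.4] [-40.2 -44.9 -24.1]
40 45 [143.9 183.3] [ 40.5  44.6 -21.9]
40 45 [393.9 235.3] [ 39.3  45.3 -24.3]
-40 45 [162.  211.2] [-39.4  44.7 -22.2]
-40 45 [380.1 225.8] [36.2 10.7 10.7]
40 60 [138.1 186.4] [ 40.   60.  -24.1]
40 60 [399.1 233.9] [ 37.2  61.4 -25.4]
-40 60 [156.4 214.2] [-40.4  60.2 -25.2]
-40 60 [385.  224.5] [48.7 18.8 16.4]
pump [ 468.  -119.2   14. ] [ 650.  -152.3   14. ] 185.0 -10.3
pen [ 442.5 -355.9    8. ] [ 587.9 -352.7    8. ] 145.5 1.3
```

```bash
cat >> h.py <<'E'
from scipy.spatial.transform import Rotation as Ro
def tool():
    o=get_obs();q=o["eef_rot"];return o,Ro.from_quat([q[1],q[2],q[3],q[0]])
def Y(yaw,pitch=0):
    "tool rot candidates: object x heading yaw, pitch up; tool y=-objz, tool z=+-obj y"
    c,s=np.cos(yaw),np.sin(yaw);x=np.array([c*np.cos(pitch),s*np.cos(pitch),np.sin(pitch)]);y=np.array([-s,c,0]);z=np.cross(x,y)
    r=[]
    for g in(1,-1): r.append(Ro.from_matrix(np.c_[np.cross(-z,g*y),-z,g*y]))
    return r
E
python3 - <<'E'
from h import *
o,R=tool();print(R.as_matrix().round(3))
for n,h in(("pump",-10.3),("pen",1.3)):
    for k in Y(np.radians(h)): print(n,(k*R.inv()).as_rotvec().round(3))
for k in Y(.483,np.radians(35)): print("seat",k.as_matrix().round(2).tolist())
T=np.load("top0.npz")
for nm,z,px in[("pump",14,[(313.3,228.5),(314.8,221),(315.3,215.5),(321.9,170),(322.8,165),(323.8,157.5)]),("pen",8,[(407.7,237.5),(406.5,230),(402.6,184),(402.2,179.8)])]:
    print(nm,[onz(T,*u,z).round(1).tolist() for u in px])
E
```

```text
[[ 0.924 -0.001  0.383]
 [-0.383 -0.002  0.924]
 [-0.    -1.    -0.002]]
pump [ 0.002 -0.001  0.213]
pump [-1.000e-03 -3.000e-03 -2.929e+00]
pen [ 0.002 -0.001  0.415]
pen [-1.000e-03 -2.000e-03 -2.726e+00]
seat [[0.73, 0.51, -0.46], [0.38, 0.27, 0.89], [0.57, -0.82, -0.0]]
seat [[-0.73, 0.51, 0.46], [-0.38, 0.27, -0.89], [-0.57, -0.82, -0.0]]
pump [[468.0, -119.2, 14.0], [487.0, -123.6, 14.0], [501.1, -125.3, 14.0], [620.4, -146.3, 14.0], [633.8, -149.2, 14.0], [654.1, -152.5, 14.0]]
pen [[441.2, -355.8, 8.0], [460.3, -354.2, 8.0], [579.9, -353.2, 8.0], [591.1, -353.0, 8.0]]
```

Both pumps are resolved: the one at top pixels (318,193) lies farthest to the robot's right, and its crop shows the nozzle, barrel and button. The wide clips are in the middle place and the narrow clips in the right place. I'll move above the pump now.

```bash
python3 -m crank '[{"jaw":1,"delta_pos":[322,-713,-30],"twist":[0,0,0.21]},{"jaw":1,"delta_pos":[322,-713,-30],"twist":[0,0,0.21]},{"jaw":1,"delta_pos":[322,-713,-30],"twist":[0,0,0.21]},{"jaw":1,"delta_pos":[322,-713,-30],"twist":[0,0,0.21]},{"jaw":1,"delta_pos":[322,-713,-30],"twist":[0,0,0.21]},{"jaw":1,"delta_pos":[322,-713,-30],"twist":[0,0,0.21]},{"jaw":1,"delta_pos":[322,-713,-30],"twist":[0,0,0.21]},{"jaw":1,"delta_pos":[322,-713,-30],"twist":[0,0,0.21]},{"jaw":1,"delta_pos":[322,-713,-30],"twist":[0,0,0.21]},{"jaw":1,"delta_pos":[322,-713,-30],"twist":[0,0,0.21]}]' 80
```

```text
time: 0.93
tool_pos: [410.6, 196.2, 215.2]
eef_rot: [-0.704, 0.704, -0.065, 0.064]
force: [0.9, -0.6, -0.2]
width: 0.999
```

```bash
python3 -m crank '[{"jaw":1,"delta_pos":[150,-333,-65],"twist":[0,0,0]},{"jaw":1,"delta_pos":[150,-333,-65],"twist":[0,0,0]},{"jaw":1,"delta_pos":[150,-333,-65],"twist":[0,0,0]},{"jaw":1,"delta_pos":[150,-333,-65],"twist":[0,0,0]},{"jaw":1,"delta_pos":[150,-333,-65],"twist":[0,0,0]},{"jaw":1,"delta_pos":[150,-333,-65],"twist":[0,0,0]},{"jaw":1,"delta_pos":[150,-333,-65],"twist":[0,0,0]},{"jaw":1,"delta_pos":[150,-333,-65],"twist":[0,0,0]},{"jaw":1,"delta_pos":[150,-333,-65],"twist":[0,0,0]},{"jaw":1,"delta_pos":[150,-333,-65],"twist":[0,0,0]}]'
python3 - <<'E'
from h import *
o,R=tool();print(o["tool_pos"].round(1),o["q"].round(2),[(k*R.inv()).as_rotvec().round(3).tolist() for k in Y(np.radians(-10.3))])
E
```

```text
time: 1.77
tool_pos: [564.1, -142.1, 149.2]
eef_rot: [-0.703, 0.705, -0.065, 0.068]
force: [1.3, -0.2, -0.3]
width: 0.997
[ 564.1 -142.1  149.2] [-0.44  0.57  1.62 -0.    0.94 -1.82] [[0.004, 0.004, 0.008], [0.007, -0.006, -3.133]]
```

```bash
python3 -m crank '[{"jaw":1,"delta_pos":[0,0,-30],"twist":[0,0,0]},{"jaw":1,"delta_pos":[0,0,-60],"twist":[0,0,0]},{"jaw":1,"delta_pos":[0,0,-90],"twist":[0,0,0]},{"jaw":1,"delta_pos":[0,0,-90],"twist":[0,0,0]},{"jaw":1,"delta_pos":[0,0,-90],"twist":[0,0,0]}]'
python3 - <<'E'
from h import *
o,R=tool();print(o["tool_pos"].round(1),o["joint_velocities"].round(3),[(k*R.inv()).as_rotvec().round(3).tolist() for k in Y(np.radians(-10.3))])
E
```

```text
time: 2.18
tool_pos: [558.9, -133.9, 58.9]
eef_rot: [0.705, -0.704, 0.066, -0.063]
force: [0.4, -1.0, 0.6]
width: 1.004
[ 558.9 -133.9   58.9] [ 0.003 -0.057 -0.04  -0.001 -0.002 -0.001] [[-0.002, -0.005, 0.003], [-0.007, 0.003, -3.139]]
```

```bash
python3 -m crank '[{"jaw":1,"delta_pos":[2,-2,-30],"twist":[0,0,0]},{"jaw":1,"delta_pos":[2,-2,-50],"twist":[0,0,0]},{"jaw":1,"delta_pos":[2,-2,-58],"twist":[0,0,0]},{"jaw":1,"delta_pos":[2,-2,-58],"twist":[0,0,0]},{"jaw":0,"delta_pos":[2,-2,-58],"twist":[0,0,0]},{"jaw":-1,"delta_pos":[2,-2,-58],"twist":[0,0,0]},{"jaw":-1,"delta_pos":[2,-2,-58],"twist":[0,0,0]},{"jaw":-1,"delta_pos":[2,-2,-58],"twist":[0,0,0]},{"jaw":-1,"delta_pos":[2,-2,-58],"twist":[0,0,0]},{"jaw":-1,"delta_pos":[2,-2,-58],"twist":[0,0,0]}]' 80
python3 - <<'E'
from h import *
o,R=tool();print(o["tool_pos"].round(1),o["joint_velocities"].round(3),[(k*R.inv()).as_rotvec().round(3).tolist() for k in Y(np.radians(-10.3))])
E
```

```text
time: 3.02
tool_pos: [563.1, -137.1, 3.7]
eef_rot: [-0.704, 0.704, -0.064, 0.065]
force: [-0.2, 0.4, 6.5]
width: 0.292
[ 563.1 -137.1    3.7] [ 0.001  0.001  0.001  0.001 -0.002 -0.   ] [[0.001, 0.002, 0.003], [0.002, -0.001, -3.139]]
```

```bash
python3 -m crank '[{"jaw":-1,"delta_pos":[0,0,0],"twist":[0,0,0]},{"jaw":-1,"delta_pos":[0,0,0],"twist":[0,0,0]},{"jaw":-1,"delta_pos":[0,0,20],"twist":[0,0,0]},{"jaw":-1,"delta_pos":[0,0,55],"twist":[0,0,0]},{"jaw":-1,"delta_pos":[0,0,95],"twist":[0,0,0]},{"jaw":-1,"delta_pos":[0,0,135],"twist":[0,0,0]},{"jaw":-1,"delta_pos":[0,0,165],"twist":[0,0,0]},{"jaw":-1,"delta_pos":[0,0,180],"twist":[0,0,0]},{"jaw":-1,"delta_pos":[0,0,180],"twist":[0,0,0]},{"jaw":-1,"delta_pos":[0,0,180],"twist":[0,0,0]}]' 80
python3 - <<'E'
from h import *
o,R=tool();print(o["tool_pos"].round(1),o["joint_velocities"].round(3),[(k*R.inv()).as_rotvec().round(3).tolist() for k in Y(np.radians(-10.3))])
for n in("scene","top"):
    c=read_camera(n);np.savez(n+"1.npz",**c);u=proj(c,o["tool_pos"]);print(n,u)
    crop(c,int(u[0])-65,int(u[1])-50,130,100,6,n+"1.png")
E
```

```text
time: 3.85
tool_pos: [562.5, -136.9, 183.1]
eef_rot: [-0.704, 0.704, -0.064, 0.065]
force: [-0.8, 0.7, -1.2]
width: 0.302
[ 562.5 -136.9  183.1] [-0.002  0.045  0.036 -0.    -0.002  0.   ] [[0.001, 0.002, 0.003], [0.002, -0.001, -3.139]]
scene [240.02043817 196.84121225]
top [324.60499973 173.85106628]
```

View pics/scene1.png

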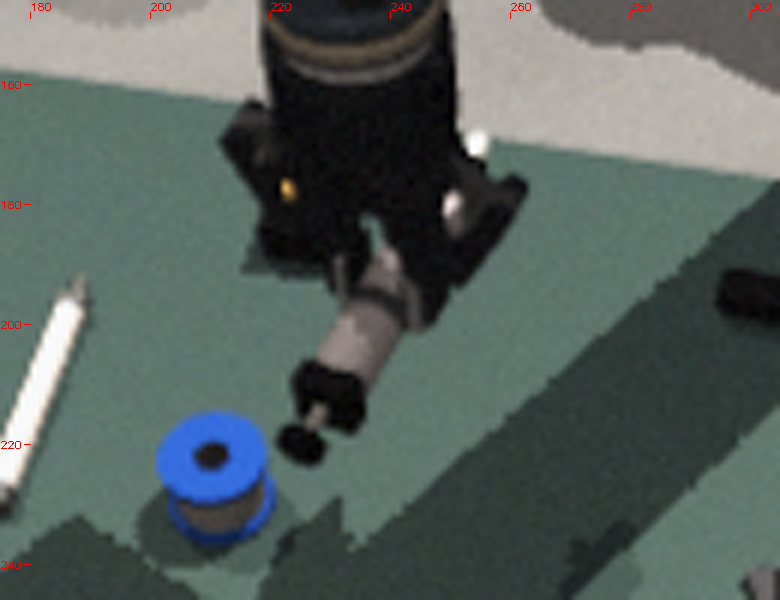

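View pics/top1.png

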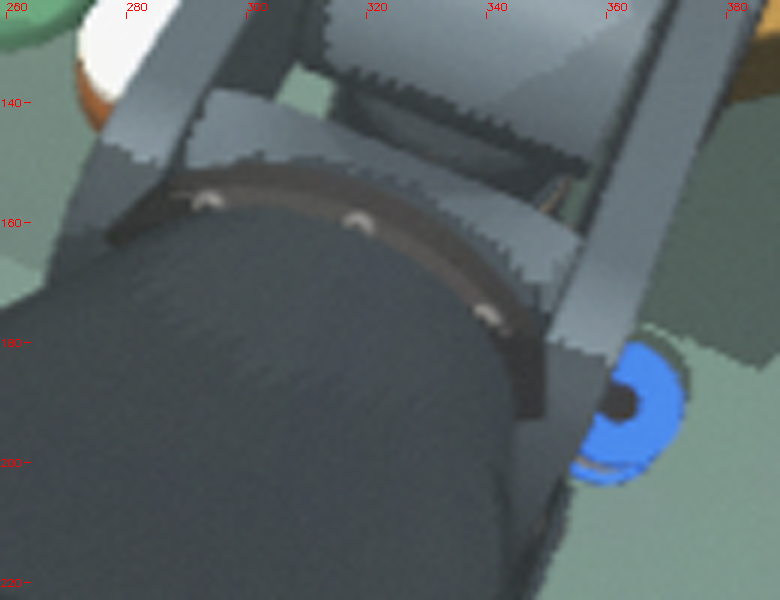

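Run:
```python
from h import *
C=np.load("scene1.npz")
d=np.array([np.cos(np.radians(-10.3)),np.sin(np.radians(-10.3)),0])
tcp=np.array([562.5,-136.9,183.1])
for z in(8,10.3,12,14):
    m=tcp+[-2,0.4,z];print(z,[proj(C,m+d*k).round(1).tolist() for k in(0,58,72,96)])
```

```text
8 [[240.1, 194.4], [230.6, 210.7], [228.2, 214.8], [224.0, 222.0]]
10.3 [[240.0, 193.8], [230.5, 210.2], [228.1, 214.3], [223.9, 221.4]]
12 [[240.0, 193.4], [230.4, 209.8], [228.1, 213.9], [223.9, 221.0]]
14 [[239.9, 192.9], [230.4, 209.3], [228.0, 213.4], [223.8, 220.6]]
```

```bash
cat >> h.py <<'E'
def goal(seat,h,a,b,yaw=.483,hd=None):
    "TCP target: obj mid at seat+h*z; TCP = mid + a*x - b*z"
    o,R=tool();k=Y(yaw,np.radians(35))[0];x,y,z=k.as_matrix()[:,0],k.as_matrix()[:,2],-k.as_matrix()[:,1]
    t=np.array(seat)+h*z+a*x-b*z
    print("tcp",o["tool_pos"].round(1),"q",o["q"].round(2),"t",round(o["time"],2),"F",o["force"].round(1),"w",round(o["width"],3))
    print("target",t.round(1),"dpos",(t-o["tool_pos"]).round(1),"twist",(k*R.inv()).as_rotvec().round(3),"err in seat axes",(k.as_matrix().T[[0,2,1]]*[[1],[1],[-1]]@(o["tool_pos"]-t)).round(1))
WIDE=(545.8,215.5,120);NARROW=(592.3,127,120)
E
python3 - <<'E'
from h import *
goal(WIDE,110,2,11)
E
```

```text
tcp [ 561.2 -136.3  180.8] q [-0.43  0.53  1.6  -0.    1.01 -1.82] t 3.95 F [ 0.8  0.5 -1.5] w 0.297
target [497.  189.9 202.2] dpos [-64.2 326.2  21.5] twist [ 0.093 -0.619  0.644] err in seat axes [ -89.8 -318.7   36.7]
```

```bash
python3 -m crank '[{"jaw":-1,"delta_pos":[-5,20,35],"twist":[0,0,0]},{"jaw":-1,"delta_pos":[-64,326,60],"twist":[0.093,-0.619,0.644]},{"jaw":-1,"delta_pos":[-64,326,60],"twist":[0.093,-0.619,0.644]},{"jaw":-1,"delta_pos":[-64,326,60],"twist":[0.093,-0.619,0.644]},{"jaw":-1,"delta_pos":[-64,326,60],"twist":[0.093,-0.619,0.644]},{"jaw":-1,"delta_pos":[-64,326,60],"twist":[0.093,-0.619,0.644]},{"jaw":-1,"delta_pos":[-64,326,60],"twist":[0.093,-0.619,0.644]},{"jaw":-1,"delta_pos":[-64,326,60],"twist":[0.093,-0.619,0.644]},{"jaw":-1,"delta_pos":[-64,326,60],"twist":[0.093,-0.619,0.644]},{"jaw":-1,"delta_pos":[-64,326,60],"twist":[0.093,-0.619,0.644]}]' 80; python3 -c "
from h import *
goal(WIDE,110,2,11)"
```

```text
time: 4.78
tool_pos: [491.8, 193.5, 238.7]
eef_rot: [0.709, -0.601, -0.367, -0.042]
force: [-0.9, -0.2, -0.8]
width: 0.3
tcp [491.8 193.5 238.7] q [ 0.    0.26  2.11  0.9   0.35 -2.84] t 4.78 F [-0.9 -0.2 -0.8] w 0.3
target [497.  189.9 202.2] dpos [  5.2  -3.7 -36.5] twist [-0.005 -0.007 -0.005] err in seat axes [18.5  5.7 31.5]
```

q6 has come out at -2.84, right at its -2.85 limit. I'll fit the wrist kinematics before going on.

```bash
cat > kin.py <<'E'
from h import *
from scipy.optimize import least_squares
Rz=lambda a:Ro.from_euler('z',a);Ry=lambda a:Ro.from_euler('y',a)
def fk(q,P):
    zs,L1,L2,Lw,yo,e=P
    A=Rz(q[0]);F=A*Ry(q[1]+q[2]);W=F*Rz(q[3])*Ry(q[4])*Rz(q[5])
    p=A.apply([0,yo,zs])+(A*Ry(q[1])).apply([0,0,L1])+F.apply([e,0,L2])+W.apply([0,0,Lw]);return p,W
D=[([.99951,.52852,1.4339,0,1.18138,-.17851],(238.8,576.8,230.3)),([-.44,.57,1.62,0,.94,-1.82],(564.1,-142.1,149.2)),([-.43,.53,1.60,0,1.01,-1.82],(561.2,-136.3,180.8))]
o,R=tool();D.append((o["q"],o["tool_pos"]))
P=least_squares(lambda P:np.r_[np.concatenate([fk(q,P)[0]-p for q,p in D]),(np.array(P)-[150,430,420,250,110,0])*.01],[150,430,420,250,110,0]).x
print(P.round(1),[(fk(q,P)[0]-p).round(1).tolist() for q,p in D])
B=fk(o["q"],P)[1].inv()*R   # const
B0=Ro.from_matrix(np.round(B.as_matrix()));print(B.as_matrix().round(2))
lo=np.array([-3.08,-.75,.22,-1.43,0,-2.85]);hi=np.array([3.08,2.2,2.44,4.57,2.65,2.85])
def ik(t,Rt,q0):
    f=lambda q:np.r_[(fk(q,P)[0]-t),200*(fk(q,P)[1]*B*Rt.inv()).as_rotvec()]
    r=least_squares(f,q0);return r.x,np.abs(r.fun).max()
for nm,seat in(("W",WIDE),("N",NARROW)):
  for g in(0,1):
    k=Y(.483,np.radians(35))[g];z=-k.as_matrix()[:,1]
    q=np.array(o["q"])+[0,0,0,0,0,g*np.pi]
    for h in(150,110,70,30,0):
        q,e=ik(np.array(seat)+(h-11)*z,k,q);print(nm,g,h,q.round(2),round(e,2))
E
python3 kin.py
```

```text
[291.3 582.3 397.2 301.  110.6 120.9] [[0.1, -0.5, -0.5], [-0.3, -1.0, 2.4], [0.7, 0.3, -1.3], [-0.3, 0.8, -0.6]]
[[-0. -0. -1.]
 [-1. -0.  0.]
 [-0.  1. -0.]]
W 0 150 [-0.04  0.25  2.16  1.01  0.34 -2.99] 0.0
W 0 110 [-0.01  0.35  2.15  1.26  0.29 -3.23] 0.0
W 0 70 [ 0.02  0.45  2.12  1.55  0.26 -3.5 ] 0.0
W 0 30 [ 0.05  0.55  2.09  1.82  0.25 -3.76] 0.0
W 0 0 [ 0.07  0.62  2.06  1.98  0.25 -3.91] 0.0
W 1 150 [-0.04  0.25  2.16  1.01  0.34  0.15] 0.0
W 1 110 [-0.01  0.35  2.15  1.26  0.29 -0.09] 0.0
W 1 70 [ 0.02  0.45  2.12  1.55  0.26 -0.36] 0.0
W 1 30 [ 0.05  0.55  2.09  1.82  0.25 -0.62] 0.0
W 1 0 [ 0.07  0.62  2.06  1.98  0.25 -0.77] 0.0
N 0 150 [-0.28  0.28  2.09  0.97  0.5  -3.14] 0.0
N 0 110 [-0.24  0.38  2.08  1.12  0.43 -3.27] 0.0
N 0 70 [-0.2   0.47  2.05  1.28  0.39 -3.42] 0.0
N 0 30 [-0.16  0.56  2.02  1.45  0.35 -3.57] 0.0
N 0 0 [-0.14  0.63  2.    1.57  0.34 -3.67] 0.0
N 1 150 [-0.28  0.28  2.09  0.97  0.5  -0.  ] 0.0
N 1 110 [-0.24  0.38  2.08  1.12  0.43 -0.13] 0.0
N 1 70 [-0.2   0.47  2.05  1.28  0.39 -0.28] 0.0
N 1 30 [-0.16  0.56  2.02  1.45  0.35 -0.43] 0.0
N 1 0 [-0.14  0.63  2.    1.57  0.34 -0.53] 0.0
```

The fit confirms it: seating with this grip would need q6 near -3.9, while the half-turn grip gives -0.8. I'll take the pump back to its spot, regrip it turned by pi, and then place it.

```bash
python3 -m crank '[{"jaw":-1,"delta_pos":[5,-20,10],"twist":[0,0,0]},{"jaw":-1,"delta_pos":[64,-326,-20],"twist":[-0.093,0.619,-0.644]},{"jaw":-1,"delta_pos":[64,-326,-20],"twist":[-0.093,0.619,-0.644]},{"jaw":-1,"delta_pos":[64,-326,-20],"twist":[-0.093,0.619,-0.644]},{"jaw":-1,"delta_pos":[64,-326,-20],"twist":[-0.093,0.619,-0.644]},{"jaw":-1,"delta_pos":[64,-326,-20],"twist":[-0.093,0.619,-0.644]},{"jaw":-1,"delta_pos":[64,-326,-20],"twist":[-0.093,0.619,-0.644]},{"jaw":-1,"delta_pos":[64,-326,-20],"twist":[-0.093,0.619,-0.644]},{"jaw":-1,"delta_pos":[64,-326,-60],"twist":[-0.093,0.619,-0.644]},{"jaw":-1,"delta_pos":[64,-326,-60],"twist":[-0.093,0.619,-0.644]}]' 80
python3 - <<'E'
from h import *
o,R=tool();print(o["tool_pos"].round(1),o["q"].round(2),[(k*R.inv()).as_rotvec().round(3).tolist() for k in Y(np.radians(-10.3))])
E
```

```text
time: 5.62
tool_pos: [564.5, -141.6, 178.5]
eef_rot: [-0.703, 0.705, -0.067, 0.065]
force: [-0.2, -0.3, -1.0]
width: 0.297
[ 564.5 -141.6  178.5] [-0.44  0.54  1.59 -0.    1.01 -1.82] [[0.002, -0.003, 0.008], [-0.005, -0.003, -3.134]]
```

```bash
python3 -m crank '[{"jaw":-1,"delta_pos":[0,0,-40],"twist":[0,0,0]},{"jaw":-1,"delta_pos":[0,0,-80],"twist":[0,0,0]},{"jaw":-1,"delta_pos":[0,0,-120],"twist":[0,0,0]},{"jaw":-1,"delta_pos":[0,0,-150],"twist":[0,0,0]},{"jaw":-1,"delta_pos":[0,0,-168],"twist":[0,0,0]},{"jaw":-1,"delta_pos":[0,0,-178],"twist":[0,0,0]},{"jaw":-1,"delta_pos":[0,0,-178],"twist":[0,0,0]},{"jaw":1,"delta_pos":[0,0,-178],"twist":[0,0,0]},{"jaw":1,"delta_pos":[0,0,-178],"twist":[0,0,0]},{"jaw":1,"delta_pos":[0,0,-178],"twist":[0,0,0]}]' 80
python3 -m crank '[{"jaw":1,"delta_pos":[0,0,0],"twist":[0,0,0]},{"jaw":1,"delta_pos":[0,0,0],"twist":[0,0,0]},{"jaw":1,"delta_pos":[0,0,0],"twist":[0,0,0]},{"jaw":1,"delta_pos":[0,0,35],"twist":[0,0,0]},{"jaw":1,"delta_pos":[0,0,70],"twist":[0,0,0]},{"jaw":1,"delta_pos":[0,0,90],"twist":[0,0,-0.1]},{"jaw":1,"delta_pos":[0,0,100],"twist":[0,0,-0.22]},{"jaw":1,"delta_pos":[0,0,100],"twist":[0,0,-0.34]},{"jaw":1,"delta_pos":[0,0,100],"twist":[0,0,-0.46]},{"jaw":1,"delta_pos":[0,0,100],"twist":[0,0,-0.58]}]'
python3 - <<'E'
from h import *
o,R=tool();print(o["tool_pos"].round(1),o["q"].round(2))
c=read_camera("scene");u=(230,205)
crop(c,165,155,130,100,6,"scene2.png")
E
```

```text
time: 6.45
tool_pos: [562.3, -137.0, 3.9]
eef_rot: [0.704, -0.704, 0.065, -0.064]
force: [0.2, 0.8, 0.2]
width: 0.711
time: 7.28
tool_pos: [562.6, -136.9, 105.1]
eef_rot: [-0.655, 0.656, -0.265, 0.266]
force: [1.3, 0.1, -1.1]
width: 1.001
[ 562.6 -136.9  105.1] [-0.43  0.64  1.66 -0.    0.85 -1.23]
```

View pics/scene2.png

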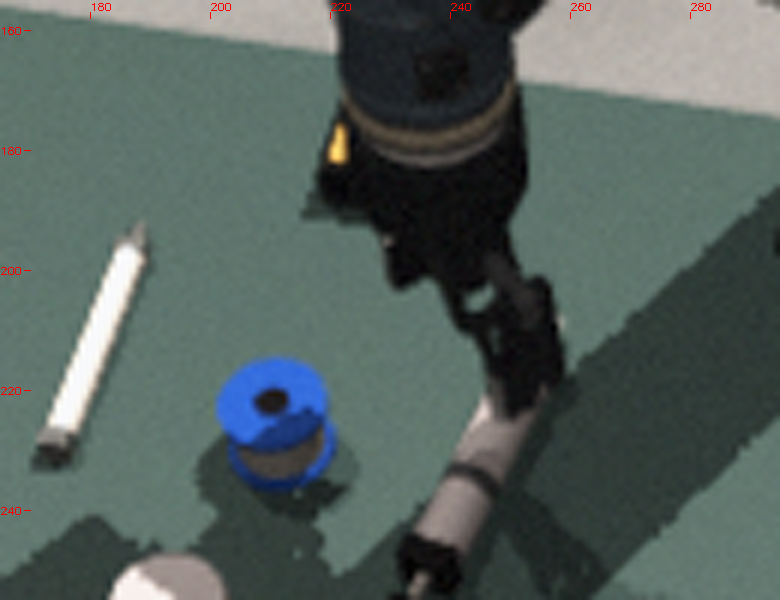

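```bash
python3 -m crank '[{"jaw":1,"delta_pos":[0,0,0],"twist":[0,0,-1.2]},{"jaw":1,"delta_pos":[0,0,0],"twist":[0,0,-1.2]},{"jaw":1,"delta_pos":[0,0,0],"twist":[0,0,-1.2]},{"jaw":1,"delta_pos":[0,0,0],"twist":[0,0,-1.2]},{"jaw":1,"delta_pos":[0,0,0],"twist":[0,0,-1.2]},{"jaw":1,"delta_pos":[0,0,0],"twist":[0,0,-1.2]},{"jaw":1,"delta_pos":[0,0,0],"twist":[0,0,-1.2]},{"jaw":1,"delta_pos":[0,0,0],"twist":[0,0,-1.2]},{"jaw":1,"delta_pos":[0,0,0],"twist":[0,0,-1.2]},{"jaw":1,"delta_pos":[0,0,0],"twist":[0,0,-1.2]}]'
python3 -m crank '[{"jaw":1,"delta_pos":[0,0,0],"twist":[0,0,-1.36]},{"jaw":1,"delta_pos":[0,0,0],"twist":[0,0,-1.36]},{"jaw":1,"delta_pos":[0,0,0],"twist":[0,0,-1.36]},{"jaw":1,"delta_pos":[0,0,0],"twist":[0,0,-1.36]},{"jaw":1,"delta_pos":[0,0,0],"twist":[0,0,-1.36]},{"jaw":1,"delta_pos":[0,0,0],"twist":[0,0,-1.36]},{"jaw":1,"delta_pos":[0,0,0],"twist":[0,0,-1.36]},{"jaw":1,"delta_pos":[0,0,0],"twist":[0,0,-1.36]},{"jaw":1,"delta_pos":[0,0,0],"twist":[0,0,-1.36]},{"jaw":1,"delta_pos":[0,0,0],"twist":[0,0,-1.36]}]'
python3 -m crank '[{"jaw":1,"delta_pos":[0,0,-30],"twist":[0,0,-0.11]},{"jaw":1,"delta_pos":[0,0,-50],"twist":[0,0,-0.11]},{"jaw":1,"delta_pos":[0,0,-50],"twist":[0,0,-0.11]},{"jaw":1,"delta_pos":[0,0,-50],"twist":[0,0,-0.11]}]'
python3 - <<'E'
from h import *
o,R=tool();print(o["tool_pos"].round(1),o["q"].round(2),[(k*R.inv()).as_rotvec().round(3).tolist() for k in Y(np.radians(-10.3))])
E
```

```text
time: 8.17
tool_pos: [562.4, -136.8, 104.4]
eef_rot: [0.392, -0.392, 0.588, -0.588]
force: [0.2, -0.1, 0.7]
width: 0.999
time: 9.0
tool_pos: [562.3, -136.8, 104.4]
eef_rot: [0.026, -0.026, -0.707, 0.707]
force: [-0.0, -0.1, 0.1]
width: 1.002
time: 9.33
tool_pos: [561.6, -136.5, 53.6]
eef_rot: [-0.064, 0.062, 0.705, -0.704]
force: [0.6, -0.3, -0.2]
width: 1.003
[ 561.6 -136.5   53.6] [-0.43  0.72  1.68 -0.    0.74  1.32] [[0.004, -0.002, 3.141], [-0.001, -0.003, -0.0]]
```

```bash
python3 -m crank '[{"jaw":1,"delta_pos":[0,0,-25],"twist":[0,0,0]},{"jaw":1,"delta_pos":[0,0,-45],"twist":[0,0,0]},{"jaw":1,"delta_pos":[0,0,-52],"twist":[0,0,0]},{"jaw":0,"delta_pos":[0,0,-52],"twist":[0,0,0]},{"jaw":-1,"delta_pos":[0,0,-52],"twist":[0,0,0]},{"jaw":-1,"delta_pos":[0,0,-52],"twist":[0,0,0]},{"jaw":-1,"delta_pos":[0,0,-52],"twist":[0,0,0]},{"jaw":-1,"delta_pos":[0,0,-52],"twist":[0,0,0]},{"jaw":-1,"delta_pos":[0,0,-52],"twist":[0,0,0]},{"jaw":-1,"delta_pos":[0,0,-52],"twist":[0,0,0]}]' 100
python3 -m crank '[{"jaw":-1,"delta_pos":[0,0,0],"twist":[0,0,0]},{"jaw":-1,"delta_pos":[0,0,0],"twist":[0,0,0]},{"jaw":-1,"delta_pos":[0,0,30],"twist":[0,0,0]},{"jaw":-1,"delta_pos":[0,0,70],"twist":[0,0,0]},{"jaw":-1,"delta_pos":[0,0,110],"twist":[0,0,0]},{"jaw":-1,"delta_pos":[0,0,150],"twist":[0,0,0]},{"jaw":-1,"delta_pos":[0,0,190],"twist":[0,0,0]},{"jaw":-1,"delta_pos":[0,0,200],"twist":[0,0,0]},{"jaw":-1,"delta_pos":[0,0,200],"twist":[0,0,0]},{"jaw":-1,"delta_pos":[0,0,200],"twist":[0,0,0]}]' 100
sed -i 's/\[0\];x,y,z=k.as_matrix()\[:,0\],k.as_matrix()\[:,2\],/[1];x,y,z=-k.as_matrix()[:,0],-k.as_matrix()[:,2],/; s/k.as_matrix().T\[\[0,2,1\]\]\*\[\[1\],\[1\],\[-1\]\]@(/-k.as_matrix().T[[0,2,1]]@(/' h.py
python3 - <<'E'
from h import *
goal(WIDE,110,1.5,11)
E
```

```text
time: 10.17
tool_pos: [563.3, -137.1, 4.1]
eef_rot: [0.063, -0.065, -0.704, 0.705]
force: [-0.4, -0.0, 5.9]
width: 0.292
time: 11.0
tool_pos: [562.1, -136.7, 202.7]
eef_rot: [0.064, -0.064, -0.704, 0.704]
force: [0.1, 1.0, -1.9]
width: 0.291
tcp [ 562.1 -136.7  202.7] q [-0.43  0.5   1.58  0.    1.06  1.32] t 11.0 F [ 0.1  1.  -1.9] w 0.291
target [496.6 189.7 202. ] dpos [-65.5 326.4  -0.7] twist [ 0.094 -0.614  0.643] err in seat axes [ -76.2 -319.5   54.2]
```

```bash
python3 -m crank '[{"jaw":-1,"delta_pos":[-5,20,35],"twist":[0,0,0]},{"jaw":-1,"delta_pos":[-65,326,40],"twist":[0.094,-0.614,0.643]},{"jaw":-1,"delta_pos":[-65,326,40],"twist":[0.094,-0.614,0.643]},{"jaw":-1,"delta_pos":[-65,326,40],"twist":[0.094,-0.614,0.643]},{"jaw":-1,"delta_pos":[-65,326,40],"twist":[0.094,-0.614,0.643]},{"jaw":-1,"delta_pos":[-65,326,40],"twist":[0.094,-0.614,0.643]},{"jaw":-1,"delta_pos":[-65,326,40],"twist":[0.094,-0.614,0.643]},{"jaw":-1,"delta_pos":[-65,326,40],"twist":[0.094,-0.614,0.643]},{"jaw":-1,"delta_pos":[-65,326,40],"twist":[0.094,-0.614,0.643]},{"jaw":-1,"delta_pos":[-65,326,40],"twist":[0.094,-0.614,0.643]}]' 100; python3 -m crank '[{"jaw":-1,"delta_pos":[0,0,-20],"twist":[0,0,0]},{"jaw":-1,"delta_pos":[0,0,-40],"twist":[0,0,0]},{"jaw":-1,"delta_pos":[0,0,-40],"twist":[0,0,0]},{"jaw":-1,"delta_pos":[0,0,-40],"twist":[0,0,0]}]';python3 -c "
from h import *
goal(WIDE,110,1.5,11)"
```

```text
time: 11.83
tool_pos: [489.9, 193.4, 237.7]
eef_rot: [0.365, 0.039, 0.709, -0.602]
force: [-0.8, 0.1, -1.4]
width: 0.294
time: 12.17
tool_pos: [495.1, 188.8, 198.5]
eef_rot: [0.364, 0.042, 0.707, -0.604]
force: [-0.6, -0.2, -1.6]
width: 0.291
tcp [495.1 188.8 198.5] q [-0.    0.35  2.15  1.24  0.29 -0.07] t 12.17 F [-0.6 -0.2 -1.6] w 0.291
target [496.6 189.7 202. ] dpos [1.5 0.9 3.4] twist [ 0.    -0.01   0.001] err in seat axes [-3.4 -0.1 -1.8]
```

```bash
python3 -m crank '[{"jaw":-1,"delta_pos":[10,5,-12],"twist":[0,0,0]},{"jaw":-1,"delta_pos":[20,11,-27],"twist":[0,-0.005,0]},{"jaw":-1,"delta_pos":[30,16,-43],"twist":[0,-0.01,0]},{"jaw":-1,"delta_pos":[34.5,18.3,-50],"twist":[0,-0.01,0]},{"jaw":-1,"delta_pos":[34.5,18.3,-50],"twist":[0,-0.01,0]},{"jaw":-1,"delta_pos":[34.5,18.3,-50],"twist":[0,-0.01,0]}]';python3 -c "
from h import *
goal(WIDE,45,1.5,11)
for n in('scene','top'):
    c=read_camera(n);np.savez(n+'3.npz',**c);u=proj(c,WIDE);crop(c,int(u[0])-65,int(u[1])-60,130,100,6,n+'3.png')"
```

```text
time: 12.67
tool_pos: [531.3, 207.2, 151.1]
eef_rot: [0.37, 0.047, 0.705, -0.604]
force: [-0.6, -0.3, -1.1]
width: 0.29
tcp [531.3 207.2 151.1] q [ 0.05  0.51  2.11  1.73  0.25 -0.53] t 12.67 F [-0.6 -0.3 -1.1] w 0.29
target [529.6 207.  148.7] dpos [-1.7 -0.2 -2.4] twist [0.    0.006 0.   ] err in seat axes [ 2.7 -0.6  1.1]
```

View pics/scene3.png

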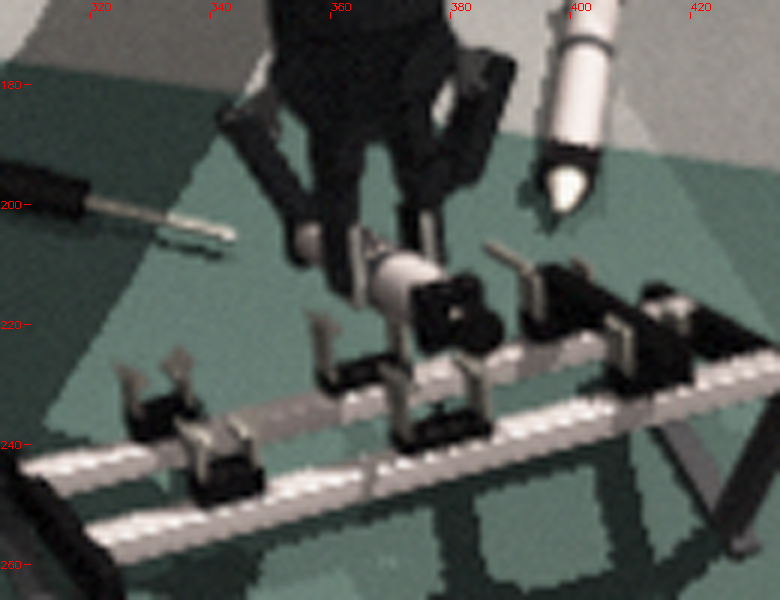

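View pics/top3.png

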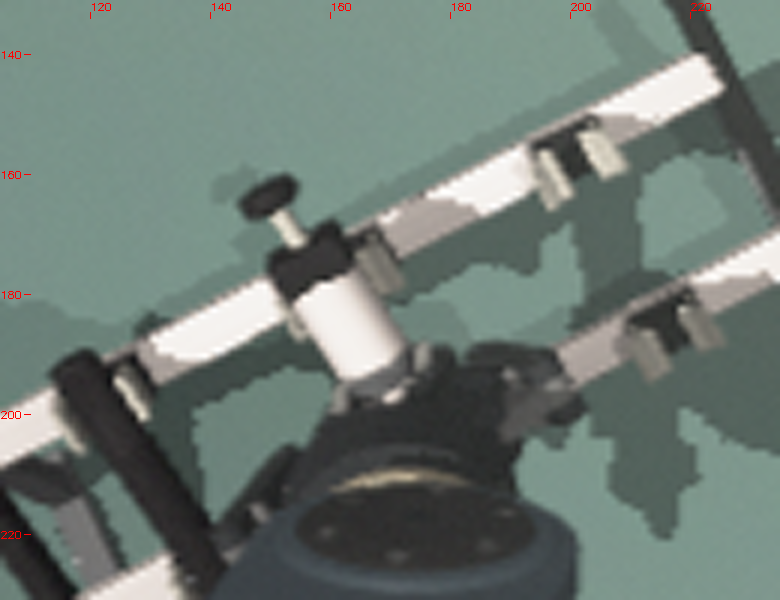

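```bash
python3 -c "
from h import *
o,R=tool();m=R.as_matrix();x,z=-m[:,0],-m[:,1]
for n in('scene','top'):
    c=np.load(n+'3.npz')
    for b in (9,11,13):
        mid=np.array([531.3,207.2,151.1])-1.5*x+b*z
        print(n,b,[proj(c,mid+k*x).round(1).tolist() for k in(40,58,72,96)])"
```

```text
scene 9 [[375.9, 215.5], [379.1, 217.5], [381.7, 219.1], [386.2, 222.0]]
scene 11 [[375.8, 214.8], [379.0, 216.8], [381.6, 218.4], [386.1, 221.3]]
scene 13 [[375.7, 214.0], [378.9, 216.0], [381.5, 217.6], [386.1, 220.5]]
top 9 [[160.9, 181.3], [156.5, 174.3], [153.0, 168.8], [147.0, 159.2]]
top 11 [[160.9, 181.6], [156.5, 174.6], [153.0, 169.1], [147.0, 159.4]]
top 13 [[160.9, 181.9], [156.5, 174.9], [153.0, 169.3], [146.9, 159.7]]
```

```bash
python3 -c "
from h import *
goal(WIDE,20,3,11);goal(WIDE,8,3,11);goal(WIDE,-2,3,11)"
```

```text
tcp [531.4 207.2 152.3] q [ 0.04  0.5   2.11  1.73  0.25 -0.53] t 12.77 F [ 0.5  0.8 -0.7] w 0.294
target [543.4 214.2 129.1] dpos [ 12.    7.1 -23.2] twist [ 0.     0.008 -0.   ] err in seat axes [ 1.9 -0.7 27. ]
tcp [531.4 207.2 152.3] q [ 0.04  0.5   2.11  1.73  0.25 -0.53] t 12.77 F [ 0.5  0.8 -0.7] w 0.294
target [549.5 217.4 119.3] dpos [ 18.1  10.3 -33. ] twist [ 0.     0.008 -0.   ] err in seat axes [ 1.9 -0.7 39. ]
tcp [531.4 207.2 152.3] q [ 0.04  0.5   2.11  1.73  0.25 -0.53] t 12.77 F [ 0.5  0.8 -0.7] w 0.294
target [554.6 220.1 111.1] dpos [ 23.2  12.9 -41.2] twist [ 0.     0.008 -0.   ] err in seat axes [ 1.9 -0.7 49. ]
```

```bash
python3 -m crank '[{"jaw":-1,"delta_pos":[4,2.3,-8],"twist":[0,0.007,0]},{"jaw":-1,"delta_pos":[8,4.6,-16],"twist":[0,0.007,0]},{"jaw":-1,"delta_pos":[12,7,-23],"twist":[0,0.007,0]},{"jaw":-1,"delta_pos":[15,8.6,-28],"twist":[0,0.007,0]},{"jaw":-1,"delta_pos":[18,10.3,-33],"twist":[0,0.007,0]},{"jaw":-1,"delta_pos":[18,10.3,-33],"twist":[0,0.007,0]}]' 120;python3 -c "
from h import *
goal(WIDE,-1,3,11)"
```

```text
time: 13.27
tool_pos: [549.3, 219.2, 118.9]
eef_rot: [0.368, 0.046, 0.706, -0.603]
force: [0.2, 6.2, -7.5]
width: 0.28
tcp [549.3 219.2 118.9] q [ 0.07  0.59  2.07  1.94  0.25 -0.73] t 13.27 F [ 0.2  6.2 -7.5] w 0.28
target [554.1 219.8 111.9] dpos [ 4.8  0.7 -7. ] twist [-0.003  0.001 -0.001] err in seat axes [0.3 1.6 8.3]
```

```bash
python3 -m crank '[{"jaw":-1,"delta_pos":[2.4,0.8,-3.5],"twist":[0,0,0]},{"jaw":-1,"delta_pos":[4.8,1.5,-7],"twist":[0,0,0]},{"jaw":-1,"delta_pos":[6,2,-9],"twist":[0,0,0]},{"jaw":-1,"delta_pos":[6,2,-9],"twist":[0,0,0]}]' 120;python3 -c "
from h import *
goal(WIDE,0,3,11)"
```

```text
time: 13.6
tool_pos: [552.5, 220.4, 114.0]
eef_rot: [0.369, 0.047, 0.706, -0.602]
force: [-22.1, -7.6, 35.0]
width: 0.285
tcp [552.5 220.4 114. ] q [ 0.07  0.61  2.07  1.99  0.26 -0.78] t 13.6 F [-22.1  -7.6  35. ] w 0.285
target [553.6 219.6 112.7] dpos [ 1.1 -0.8 -1.3] twist [-0.003  0.004 -0.001] err in seat axes [0.3 1.2 1.4]
```

```bash
python3 -m crank '[{"jaw":-1,"delta_pos":[-2,-1,3],"twist":[0,0,0]},{"jaw":0,"delta_pos":[-2,-1,3],"twist":[0,0,0]},{"jaw":0.6,"delta_pos":[-2,-1,3],"twist":[0,0,0]},{"jaw":0.6,"delta_pos":[-2,-1,3],"twist":[0,0,0]},{"jaw":0.6,"delta_pos":[-2,-1,3],"twist":[0,0,0]},{"jaw":0.6,"delta_pos":[-2,-1,3],"twist":[0,0,0]},{"jaw":0.6,"delta_pos":[-18,-9.5,28],"twist":[0,0,0]},{"jaw":0.6,"delta_pos":[-34,-18,54],"twist":[0,0,0]},{"jaw":0.6,"delta_pos":[-55,-29,88],"twist":[0,0,0]},{"jaw":0.6,"delta_pos":[-70,-37,112],"twist":[0,0,0]}]' 120
python3 -m crank '[{"jaw":1,"delta_pos":[-10,-40,30],"twist":[0,0,0]},{"jaw":1,"delta_pos":[-20,-80,40],"twist":[0,0,0]},{"jaw":1,"delta_pos":[-30,-120,40],"twist":[0,0,0]},{"jaw":1,"delta_pos":[-40,-160,40],"twist":[0,0,0]},{"jaw":1,"delta_pos":[-40,-200,40],"twist":[0,0,0]},{"jaw":1,"delta_pos":[-40,-240,40],"twist":[0,0,0]},{"jaw":1,"delta_pos":[-40,-260,40],"twist":[0,0,0]},{"jaw":1,"delta_pos":[-40,-280,40],"twist":[0,0,0]}]' 120;python3 -c "
from h import *
o,R=tool();print(o['tool_pos'].round(1),o['q'].round(2))
for n in('scene','top'):
    c=read_camera(n);np.savez(n+'4.npz',**c);u=proj(c,WIDE);crop(c,int(u[0])-65,int(u[1])-60,130,100,6,n+'4.png')"
```

```text
time: 14.43
tool_pos: [498.7, 190.0, 204.1]
eef_rot: [0.369, 0.046, 0.706, -0.602]
force: [-0.8, 1.4, 0.6]
width: 0.802
time: 15.1
tool_pos: [459.7, -93.6, 244.1]
eef_rot: [0.369, 0.048, 0.705, -0.603]
force: [0.8, 0.0, 0.4]
width: 1.007
[459.7 -93.6 244.1] [-0.83  0.24  2.12  0.87  0.82 -0.37]
```

View pics/scene4.png

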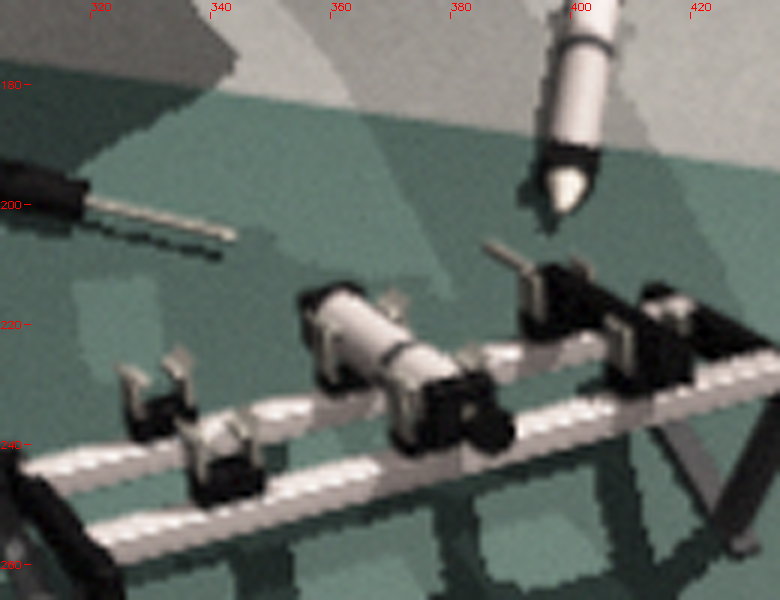

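View pics/top4.png

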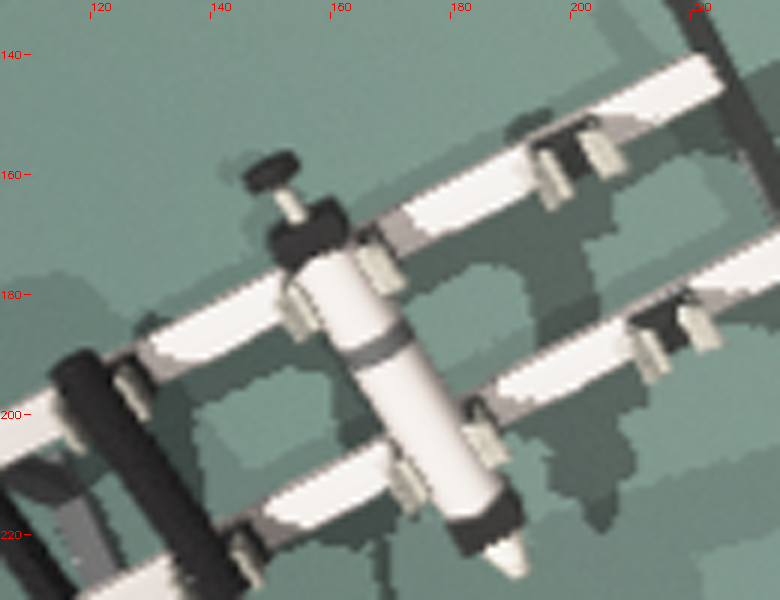

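The pump appears to lie between the lips of both wide clips, with its nozzle at the low end (top pixel about (191,225)). I'll check the height with depth and work out the pen move.

Run:
```python
from h import *
k=Y(.483,np.radians(35))[0].as_matrix();A=np.c_[k[:,0],k[:,2],-k[:,1]]
for n in("top","scene"):
    c=np.load(n+"4.npz");b=np.load(n+"0.npz")
    # seat-frame cloud near pump
    P=[]
    for v in range(120,260):
        for u in range(100,420):
            if c["z_map"][v,u]>0:
                q=A.T@(dep(c,u,v)-WIDE)
                if abs(q[1])<13 and abs(q[0])<28 and q[2]>-12: P.append(q)
    P=np.array(P);print(n,len(P),P.max(0).round(1))
    from scipy.optimize import least_squares
    f=lambda p:np.hypot(P[:,1]-p[0]-p[2]*P[:,0],P[:,2]-p[1]-p[3]*P[:,0])-14
    r=least_squares(f,[0,0,0,0],loss="soft_l1");print(r.x.round(3),np.abs(r.fun).mean().round(2))
c=np.load("top4.npz")
print([proj(c,np.array(WIDE)+A@[x,0,0]).round(1).tolist() for x in(-95,-74,-58,0,58,72,96)])
o,R=tool()
t=np.array([521,-354,100]);print("pen dpos",(t-o["tool_pos"]).round(1),"twist",(Y(np.radians(1.0))[1]*R.inv()).as_rotvec().round(3))
```

```text
top 276 [27.9 12.7 17.4]
[ 1.28  -0.129 -0.005  0.003] 1.04
scene 82 [27.   7.3 14.6]
[ 0.039 -0.83  -0.013  0.007] 0.69
[[190.7, 224.2], [186.3, 217.2], [183.0, 211.8], [170.4, 191.6], [157.2, 170.3], [153.9, 164.9], [148.1, 155.7]]
pen dpos [  60.4 -259.7 -144.1] twist [-0.152  0.604 -0.448]
```

```bash
python3 -m crank '[{"jaw":1,"delta_pos":[60,-260,-144],"twist":[-0.152,0.604,-0.448]},{"jaw":1,"delta_pos":[60,-260,-144],"twist":[-0.152,0.604,-0.448]},{"jaw":1,"delta_pos":[60,-260,-144],"twist":[-0.152,0.604,-0.448]},{"jaw":1,"delta_pos":[60,-260,-144],"twist":[-0.152,0.604,-0.448]},{"jaw":1,"delta_pos":[60,-260,-144],"twist":[-0.152,0.604,-0.448]},{"jaw":1,"delta_pos":[60,-260,-144],"twist":[-0.152,0.604,-0.448]},{"jaw":1,"delta_pos":[60,-260,-144],"twist":[-0.152,0.604,-0.448]},{"jaw":1,"delta_pos":[60,-260,-144],"twist":[-0.152,0.604,-0.448]},{"jaw":1,"delta_pos":[60,-260,-144],"twist":[-0.152,0.604,-0.448]},{"jaw":1,"delta_pos":[60,-260,-144],"twist":[-0.152,0.604,-0.448]}]' 100
python3 -m crank '[{"jaw":1,"delta_pos":[0,0,-25],"twist":[0,0,0]},{"jaw":1,"delta_pos":[0,0,-50],"twist":[0,0,0]},{"jaw":1,"delta_pos":[0,0,-50],"twist":[0,0,0]},{"jaw":1,"delta_pos":[0,0,-50],"twist":[0,0,0]}]' 100
python3 - <<'E'
from h import *
o,R=tool()
t=np.array([521,-354,2]);print(o["tool_pos"].round(1),o["q"].round(2),"pen dpos",(t-o["tool_pos"]).round(1),"twist",(Y(np.radians(1.0))[1]*R.inv()).as_rotvec().round(3))
E
```

```text
time: 16.03
tool_pos: [519.0, -348.5, 97.9]
eef_rot: [0.006, -0.008, 0.71, -0.704]
force: [-0.3, 1.6, 0.3]
width: 1.0
time: 16.37
tool_pos: [518.1, -346.8, 49.5]
eef_rot: [0.006, -0.009, 0.71, -0.704]
force: [0.0, 0.1, -0.1]
width: 0.998
[ 518.1 -346.8   49.5] [-0.77  0.77  1.56  0.01  0.83  0.78] pen dpos [  2.9  -7.2 -47.5] twist [-0.009 -0.004 -0.004]
```

```bash
python3 -m crank '[{"jaw":1,"delta_pos":[3,-7,-20],"twist":[-0.009,-0.004,-0.004]},{"jaw":1,"delta_pos":[3,-7,-38],"twist":[-0.009,-0.004,-0.004]},{"jaw":1,"delta_pos":[3,-7,-46],"twist":[-0.009,-0.004,-0.004]},{"jaw":0,"delta_pos":[3,-7,-46],"twist":[-0.009,-0.004,-0.004]},{"jaw":-1,"delta_pos":[3,-7,-46],"twist":[-0.009,-0.004,-0.004]},{"jaw":-1,"delta_pos":[3,-7,-46],"twist":[-0.009,-0.004,-0.004]},{"jaw":-1,"delta_pos":[3,-7,-46],"twist":[-0.009,-0.004,-0.004]},{"jaw":-1,"delta_pos":[3,-7,-46],"twist":[-0.009,-0.004,-0.004]},{"jaw":-1,"delta_pos":[3,-7,-46],"twist":[-0.009,-0.004,-0.004]},{"jaw":-1,"delta_pos":[3,-7,-46],"twist":[-0.009,-0.004,-0.004]}]' 80
python3 - <<'E'
from h import *
o,R=tool()
print(o["tool_pos"].round(1),o["q"].round(2),"twist",(Y(np.radians(1.0))[1]*R.inv()).as_rotvec().round(3))
E
```

```text
time: 17.2
tool_pos: [522.7, -356.8, 5.1]
eef_rot: [-0.007, 0.004, -0.706, 0.708]
force: [-1.0, 0.9, 5.4]
width: 0.146
[ 522.7 -356.8    5.1] [-0.78  0.84  1.55  0.    0.74  0.78] twist [0.004 0.004 0.001]
```

```bash
python3 -m crank '[{"jaw":-1,"delta_pos":[0,0,0],"twist":[0,0,0]},{"jaw":-1,"delta_pos":[0,0,30],"twist":[0,0,0]},{"jaw":-1,"delta_pos":[0,0,70],"twist":[0,0,0]},{"jaw":-1,"delta_pos":[0,0,110],"twist":[0,0,0]},{"jaw":-1,"delta_pos":[0,0,150],"twist":[0,0,0]},{"jaw":-1,"delta_pos":[0,0,180],"twist":[0,0,0]},{"jaw":-1,"delta_pos":[0,0,200],"twist":[0,0,0]},{"jaw":-1,"delta_pos":[0,0,200],"twist":[0,0,0]},{"jaw":-1,"delta_pos":[0,0,200],"twist":[0,0,0]}]' 100
python3 - <<'E'
from h import *
o,R=tool();m=R.as_matrix();x,z=-m[:,0],-m[:,1]
goal(NARROW,110,2,4)
c=read_camera("scene");u=proj(c,o["tool_pos"]);crop(c,int(u[0])-50,int(u[1])-40,100,80,7,"scene5.png")
for b in(2,5,8,11):
    mid=o["tool_pos"]-2*x+b*z;print(b,[proj(c,mid+k*x).round(1).tolist() for k in(0,58,70,-58,-80)])
E
```

```text
time: 17.95
tool_pos: [522.7, -356.8, 205.3]
eef_rot: [-0.008, 0.004, -0.705, 0.709]
force: [-0.1, 0.2, -1.0]
width: 0.139
tcp [ 522.7 -356.8  205.3] q [-0.78  0.56  1.44  0.    1.13  0.78] t 17.95 F [-0.1  0.2 -1. ] w 0.139
target [539.9  99.5 208. ] dpos [ 17.2 456.4   2.7] twist [ 0.156 -0.591  0.454] err in seat axes [-187.6 -396.2  128.1]
2 [[165.3, 167.8], [157.7, 183.5], [156.1, 186.9], [172.4, 153.0], [174.9, 147.6]]
5 [[165.0, 167.0], [157.4, 182.8], [155.8, 186.2], [172.1, 152.2], [174.7, 146.8]]
8 [[164.8, 166.3], [157.2, 182.0], [155.6, 185.4], [171.9, 151.5], [174.5, 146.1]]
11 [[164.6, 165.5], [156.9, 181.3], [155.3, 184.7], [171.7, 150.7], [174.3, 145.3]]
```

View pics/scene5.png

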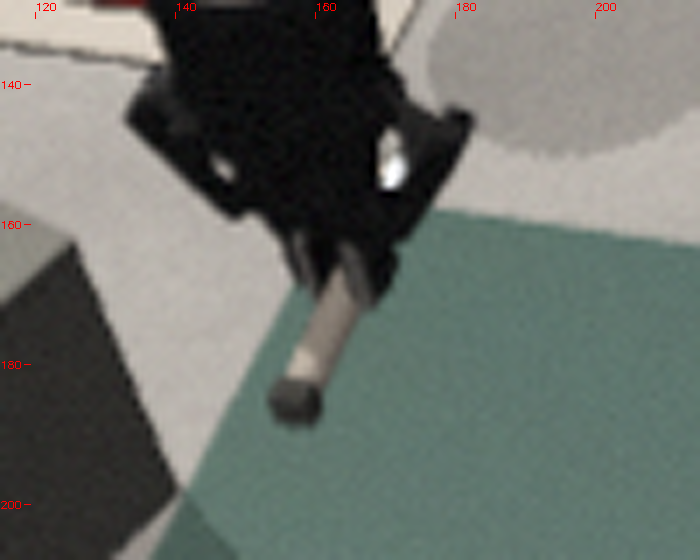

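```bash
python3 -m crank '[{"jaw":-1,"delta_pos":[17,456,30],"twist":[0.156,-0.591,0.454]},{"jaw":-1,"delta_pos":[17,456,30],"twist":[0.156,-0.591,0.454]},{"jaw":-1,"delta_pos":[17,456,30],"twist":[0.156,-0.591,0.454]},{"jaw":-1,"delta_pos":[17,456,30],"twist":[0.156,-0.591,0.454]},{"jaw":-1,"delta_pos":[17,456,30],"twist":[0.156,-0.591,0.454]},{"jaw":-1,"delta_pos":[17,456,30],"twist":[0.156,-0.591,0.454]},{"jaw":-1,"delta_pos":[17,456,30],"twist":[0.156,-0.591,0.454]},{"jaw":-1,"delta_pos":[17,456,30],"twist":[0.156,-0.591,0.454]},{"jaw":-1,"delta_pos":[17,456,30],"twist":[0.156,-0.591,0.454]},{"jaw":-1,"delta_pos":[17,456,30],"twist":[0.156,-0.591,0.454]}]' 100;python3 -c "
from h import *
goal(NARROW,110,2,5)"
```

```text
time: 18.83
tool_pos: [535.6, 47.4, 227.9]
eef_rot: [0.364, 0.044, 0.708, -0.603]
force: [0.7, 0.3, -0.2]
width: 0.139
tcp [535.6  47.4 227.9] q [-0.37  0.32  2.06  0.96  0.56 -0.06] t 18.83 F [ 0.7  0.3 -0.2] w 0.139
target [540.4  99.8 207.2] dpos [  4.9  52.4 -20.8] twist [-0.003 -0.008  0.001] err in seat axes [-11.5 -44.1  33.5]
```

```bash
python3 -m crank '[{"jaw":-1,"delta_pos":[3,30,-10],"twist":[0,-0.006,0]},{"jaw":-1,"delta_pos":[5,52,-21],"twist":[0,-0.006,0]},{"jaw":-1,"delta_pos":[5,52,-21],"twist":[0,-0.006,0]},{"jaw":-1,"delta_pos":[5,52,-21],"twist":[0,-0.006,0]},{"jaw":-1,"delta_pos":[15,57,-37],"twist":[0,-0.006,0]},{"jaw":-1,"delta_pos":[27,64,-57],"twist":[0,-0.006,0]},{"jaw":-1,"delta_pos":[37,69,-72],"twist":[0,-0.006,0]},{"jaw":-1,"delta_pos":[37,69,-72],"twist":[0,-0.006,0]},{"jaw":-1,"delta_pos":[37,69,-72],"twist":[0,-0.006,0]}]' 100;python3 -c "
from h import *
goal(NARROW,40,2,5)
o,R=tool();m=R.as_matrix();x,z=-m[:,0],-m[:,1]
for n in('scene','top'):
    c=read_camera(n);np.savez(n+'6.npz',**c);u=proj(c,NARROW);crop(c,int(u[0])-65,int(u[1])-60,130,100,6,n+'6.png')
    mid=o['tool_pos']-2*x+5*z;print(n,[proj(c,mid+k*x).round(1).tolist() for k in(40,58,70,-58,-80)])"
```

```text
time: 19.58
tool_pos: [574.2, 113.7, 157.0]
eef_rot: [0.368, 0.046, 0.706, -0.604]
force: [-0.7, 0.0, -0.0]
width: 0.139
tcp [574.2 113.7 157. ] q [-0.18  0.51  2.04  1.34  0.37 -0.32] t 19.58 F [-0.7  0.  -0. ] w 0.139
target [576.  118.4 149.8] dpos [ 1.7  4.7 -7.2] twist [-0.001  0.001  0.001] err in seat axes [ 1.1 -3.4  8. ]
scene [[337.9, 223.4], [340.5, 225.7], [342.3, 227.2], [325.0, 212.4], [322.3, 210.2]]
top [[203.5, 160.3], [199.5, 153.2], [196.8, 148.4], [224.1, 197.2], [228.4, 205.1]]
```

View pics/scene6.png

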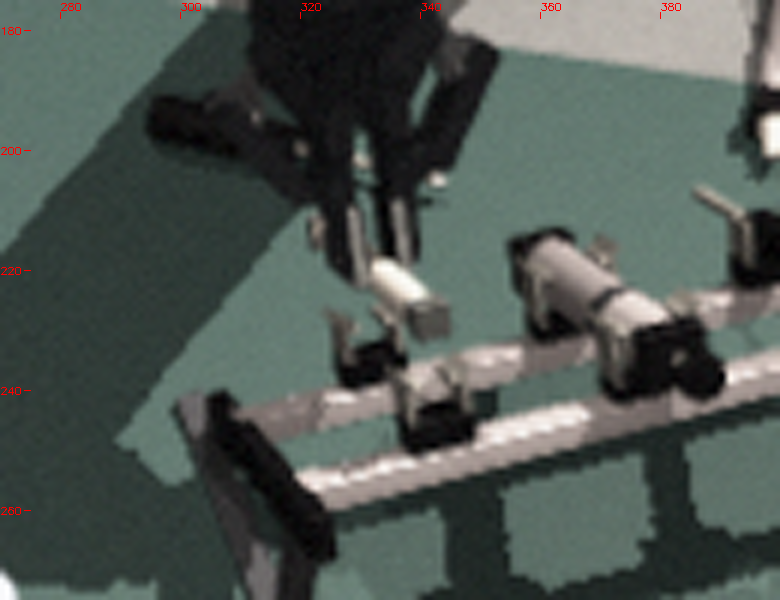

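View pics/top6.png

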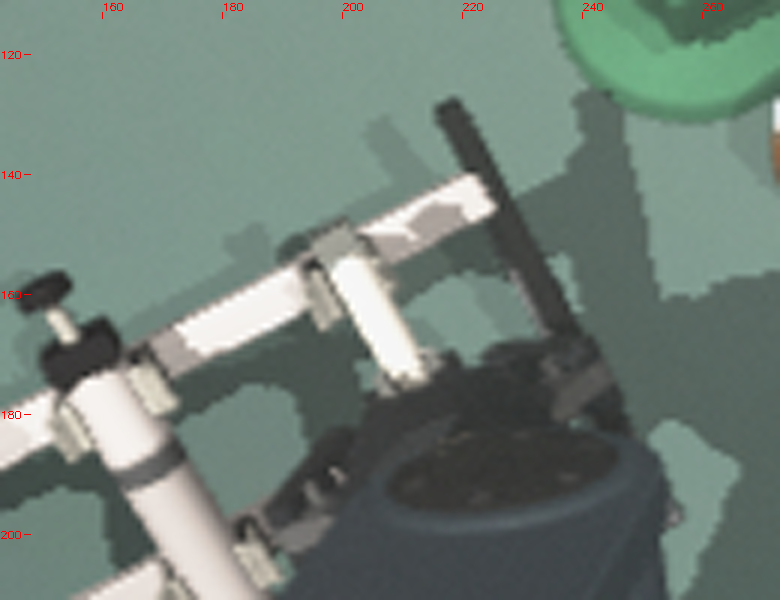

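```bash
python3 -c "
from h import *
goal(NARROW,25,2,5);goal(NARROW,4,2,5)"
```

```text
tcp [574.1 113.8 158.4] q [-0.18  0.5   2.04  1.34  0.37 -0.32] t 19.68 F [-0.4 -0.2 -0.1] w 0.133
target [583.6 122.4 137.5] dpos [  9.5   8.6 -20.9] twist [-0.001  0.003  0.   ] err in seat axes [ 1.8 -3.2 24.2]
tcp [574.1 113.8 158.4] q [-0.18  0.5   2.04  1.34  0.37 -0.32] t 19.68 F [-0.4 -0.2 -0.1] w 0.133
target [594.3 128.  120.3] dpos [ 20.1  14.2 -38.1] twist [-0.001  0.003  0.   ] err in seat axes [ 1.8 -3.2 45.2]
```

```bash
python3 -m crank '[{"jaw":-1,"delta_pos":[4,5,-10],"twist":[0,0,0]},{"jaw":-1,"delta_pos":[9.5,8.6,-21],"twist":[0,0,0]},{"jaw":-1,"delta_pos":[9.5,8.6,-21],"twist":[0,0,0]},{"jaw":-1,"delta_pos":[9.5,8.6,-21],"twist":[0,0,0]}]';python3 -c "
from h import *
goal(NARROW,6,2,5);goal(NARROW,-1,2,5)"
```

```text
time: 20.02
tool_pos: [583.7, 123.0, 137.8]
eef_rot: [0.369, 0.046, 0.705, -0.604]
force: [0.2, 0.1, -0.1]
width: 0.137
tcp [583.7 123.  137.8] q [-0.16  0.56  2.03  1.46  0.35 -0.43] t 20.02 F [ 0.2  0.1 -0.1] w 0.137
target [593.2 127.5 122. ] dpos [  9.5   4.5 -15.8] twist [-0.001  0.004 -0.   ] err in seat axes [ 0.5  0.5 19. ]
tcp [583.7 123.  137.8] q [-0.16  0.56  2.03  1.46  0.35 -0.43] t 20.02 F [ 0.2  0.1 -0.1] w 0.137
target [596.8 129.4 116.2] dpos [ 13.1   6.4 -21.6] twist [-0.001  0.004 -0.   ] err in seat axes [ 0.5  0.5 26. ]
```

```bash
python3 -m crank '[{"jaw":-1,"delta_pos":[3,1.5,-5],"twist":[0,0.003,0]},{"jaw":-1,"delta_pos":[6,3,-10],"twist":[0,0.003,0]},{"jaw":-1,"delta_pos":[9,4.3,-15],"twist":[0,0.003,0]},{"jaw":-1,"delta_pos":[11.5,5.6,-19],"twist":[0,0.003,0]},{"jaw":-1,"delta_pos":[13,6.5,-21.5],"twist":[0,0.003,0]},{"jaw":-1,"delta_pos":[14,7,-23],"twist":[0,0.003,0]},{"jaw":-1,"delta_pos":[14,7,-23],"twist":[0,0.003,0]}]' 120;python3 -c "
from h import *
goal(NARROW,0,2,5)"
```

```text
time: 20.6
tool_pos: [594.6, 130.1, 119.1]
eef_rot: [0.369, 0.047, 0.705, -0.603]
force: [-28.0, -12.9, 43.7]
width: 0.127
tcp [594.6 130.1 119.1] q [-0.14  0.61  2.01  1.56  0.34 -0.52] t 20.6 F [-28.  -12.9  43.7] w 0.127
target [596.3 129.1 117.1] dpos [ 1.7 -1.  -2.1] twist [-0.001  0.004 -0.   ] err in seat axes [0.3 1.7 2.3]
```

```bash
python3 -m crank '[{"jaw":-1,"delta_pos":[-3,-1.5,4],"twist":[0,0,0]},{"jaw":0,"delta_pos":[-3,-1.5,4],"twist":[0,0,0]},{"jaw":0.3,"delta_pos":[-3,-1.5,4],"twist":[0,0,0]},{"jaw":0.3,"delta_pos":[-3,-1.5,4],"twist":[0,0,0]},{"jaw":0.3,"delta_pos":[-3,-1.5,4],"twist":[0,0,0]},{"jaw":0.3,"delta_pos":[-18,-9.5,28],"twist":[0,0,0]},{"jaw":0.3,"delta_pos":[-34,-18,54],"twist":[0,0,0]},{"jaw":0.3,"delta_pos":[-55,-29,88],"twist":[0,0,0]},{"jaw":0.3,"delta_pos":[-70,-37,112],"twist":[0,0,0]}]' 120
python3 -m crank '[{"jaw":0.3,"delta_pos":[-10,-40,20],"twist":[0,0,0]},{"jaw":0.3,"delta_pos":[-20,-80,30],"twist":[0,0,0]},{"jaw":0.3,"delta_pos":[-30,-120,30],"twist":[0,0,0]},{"jaw":0.3,"delta_pos":[-40,-160,30],"twist":[0,0,0]},{"jaw":0.3,"delta_pos":[-40,-200,30],"twist":[0,0,0]},{"jaw":0.3,"delta_pos":[-40,-200,30],"twist":[0,0,0]},{"jaw":0.3,"delta_pos":[-40,-200,30],"twist":[0,0,0]}]' 120
cat > chk.py <<'E'
from h import *
from scipy.optimize import least_squares
import sys
i=sys.argv[1]
o,R=tool();print(o['time'],o['tool_pos'].round(1),o['q'].round(2),o['force'].round(1))
k=Y(.483,np.radians(35))[0].as_matrix();A=np.c_[k[:,0],k[:,2],-k[:,1]]
for n in('scene','top'):
    c=read_camera(n);np.savez(n+i+'.npz',**c);u=proj(c,NARROW);crop(c,int(u[0])-65,int(u[1])-60,130,100,6,n+i+'.png')
    for nm,S,r in(("pump",WIDE,14),("pen",NARROW,8)):
        vv,uu=np.nonzero(c["z_map"]);Z=c["z_map"][vv,uu]
        d=np.linalg.solve(c["intrinsics"],np.c_[uu,vv,np.ones(len(uu))].T)*Z
        Q=((A.T@c["R"].T)@(d-c["t"][:,None])).T-A.T@np.array(S)
        P=Q[(abs(Q[:,1])<r)&(abs(Q[:,0])<28)&(Q[:,2]>-r)]
        f=lambda p:np.hypot(P[:,1]-p[0]-p[2]*P[:,0],P[:,2]-p[1]-p[3]*P[:,0])-r
        s=least_squares(f,[0,0,0,0],loss="soft_l1");print(n,nm,len(P),s.x.round(3),np.abs(s.fun).mean().round(2))
        print(nm,[proj(c,np.array(S)+A@[x,0,0]).round(1).tolist() for x in((-95,-58,58,96) if r==14 else(-80,-58,58,70))])
E
python3 chk.py 7
```

```text
time: 21.35
tool_pos: [526.5, 93.0, 227.2]
eef_rot: [0.368, 0.045, 0.706, -0.604]
force: [0.4, 0.4, 1.1]
width: 0.652
time: 21.93
tool_pos: [488.5, -110.3, 256.4]
eef_rot: [0.367, 0.047, 0.705, -0.605]
force: [0.4, 0.9, 0.3]
width: 0.652
21.9333 [ 488.5 -110.3  256.4] [-0.8   0.26  2.03  0.83  0.85 -0.27] [0.4 0.9 0.3]
scene pump 403 [-3.74400e+00  5.27714e+02  1.02000e-01  2.51000e-01] 117.85
pump [[356.3, 215.8], [361.6, 219.7], [380.5, 233.3], [387.5, 238.4]]
scene pen 47 [-0.304 -0.298 -0.034 -0.007] 0.59
pen [[325.6, 225.6], [328.3, 228.1], [344.0, 242.8], [345.8, 244.5]]
top pump 330 [ 1.501  0.393 -0.002 -0.004] 80.45
pump [[190.7, 224.2], [183.0, 211.8], [157.2, 170.3], [148.1, 155.7]]
top pen 166 [1.591 0.758 0.018 0.06 ] 73.33
pen [[224.6, 199.5], [220.3, 192.0], [196.6, 149.7], [194.1, 145.1]]
```

View pics/scene7.png

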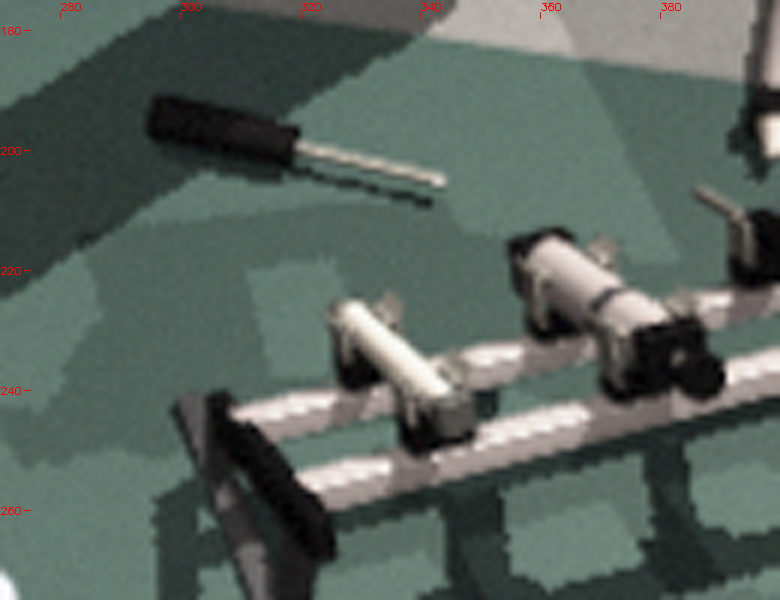

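View pics/top7.png

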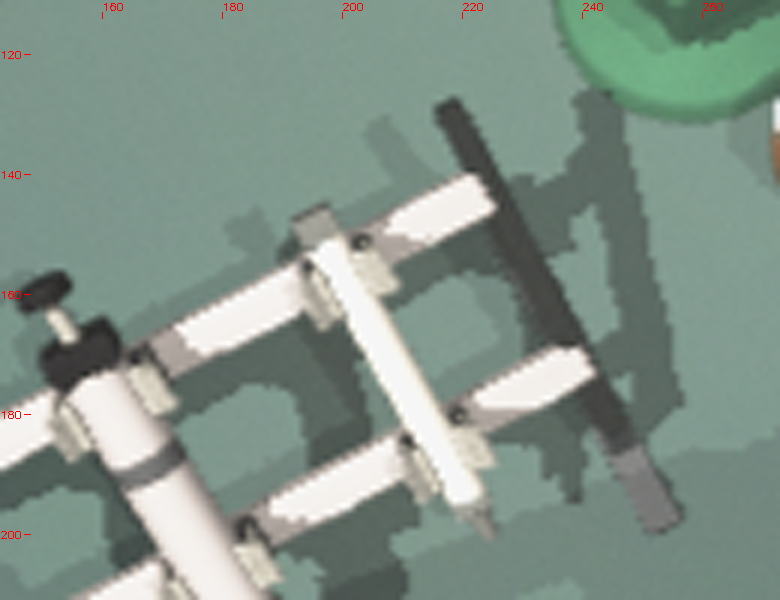

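Both tools look seated. The pen tip is at top pixel (224,200), against a prediction of (224.6,199.5). The depth fit picked up arm points, so I'll refit without them.

```bash
sed -i 's/(Q\[:,2\]>-r)\]/(Q[:,2]>0)\&(Q[:,2]<r+6)]/; s/<28)/<26)/' chk.py; python3 chk.py 8 | grep -v '\[\['
python3 - <<'E'
from h import *
a=np.load("top0.npz");b=np.load("top8.npz");c=np.load("scene8.npz")
cv2.imwrite("pics/top8f.png",b["pixels"][:,:,::-1]);cv2.imwrite("pics/scene8f.png",c["pixels"][:,:,::-1])
E
```

```text
22.0333 [ 487.4 -105.9  255.9] [-0.8   0.26  2.03  0.83  0.85 -0.27] [-0.6  0.7 -0.1]
scene pump 75 [ 0.041 -0.668 -0.018 -0.005] 0.68
scene pen 41 [-0.36  -0.33   0.016 -0.019] 0.65
top pump 266 [ 1.354 -0.203  0.005  0.004] 1.06
top pen 138 [ 1.343e+00 -5.100e-02  1.600e-02 -1.000e-03] 0.98
```

View pics/scene8f.png

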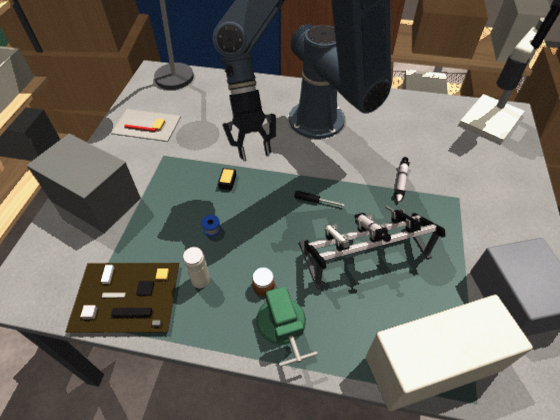

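Both tools are home: height errors are below 1 mm, lateral within 1.4 mm and tilt at most 0.02 rad. The scene shows the other items unmoved and the gripper clear of everything, so I'll hand in.

```bash
python3 -c "
from station import *
print(hand_in())"
```

```text
the job is handed in; nothing more can be done
None
```

Both tools are back in the rack and let go, each with its tip at the low end. The pump is in the wide clips (middle place) and the pen in the narrow clips (right place). I handed in at about 22 s of the 61 s allowed.

- **Regrip:** My first grip on the pump would have run the last joint past its range at the rack. I set the pump down again at its own spot and regripped it turned half round before placing it.
- **Pressing:** I pressed each tool home at about 42 N (pump) and 53 N (pen), well above the 10 N needed.
- **Last checks:**
  - Depth fits put both axes within 0.7 mm of the seat in height and 0.02 rad in angle.
  - The top view puts both tips within about 2 px of their predicted positions.
  - The two cameras disagree sideways by 1.3 mm (pump) and 1.7 mm (pen). The top camera reads about 1.35 mm off-centre for both tools, still inside the 3 mm limit.
  - My first refit after the pen gave nonsense because it caught points on the arm; I redid it without them.
- **Surroundings:** By eye, the other things on the bench had not moved, and the gripper was clear of everything. I did not measure their positions.

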